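# Fetch the torque screwdriver from under the instrument shelf with the pull hook

### The arm

A 6-joint arm with a two-finger parallel gripper is mounted at the origin on a cart in front of the work surface, level with it; the furniture and walls round the work are solid. World frame = base frame: x ahead of the robot, y to its left, z up, the work surface at z = 0. Lengths are in m, angles in rad, forces in N, time in s.
With the tool pointing down it reaches from about 0.35 to 0.975 m from the base axis. Payload 4.9 kg.
Tool frame: the origin (TCP) lies at the very end of the fingers, on their centre line; the grasp point (between the pads) lies 19 mm behind it; z points along the fingers, y is the line along which they close (so a half turn about z gives the same grasp; the last joint's range is limited). The gripper opens to 85 mm and grips with 20 to 120 N. Pads are 22 mm wide; open, the fingers measure 114 mm over their backs; the gripper's body (76 mm by 85 mm) begins 54 mm behind the grasp point. The pads swing forward as they close: fully open they stand 13 mm farther back than shut.
Start: joints at [1.179, 0.053, 1.613, -0, 1.476, -0.119], TCP at [0.168, 0.602, 0.231] pointing down, gripper open.
Joint ranges: [-3.01, 3.01], [-1.01, 2.22], [0.06, 2.58], [-1.02, 4.17], [0.09, 2.62], [-3.14, 3.14]. Speed limits (rad/s): [2.57, 2.57, 3.14, 3.14, 3.14, 3.14].

### API

Orientations are given as a rotation vector (axis times angle).
In Python, from station import get_obs, optics, ctrl gives the robot as it stands.
- The arm moves only by the shell command python3 -m pendant 'ROWS' [FORCE]. ROWS is JSON, a list of rows, each a list of 3 entries, a list of its own where there are three numbers: the shift along the tool's x, y, z in mm, then the turn, a rotation vector about the tool's x, y, z in rad, then the opening, from 0 (shut) to 1 (fully open). A call has 1 to 12 rows; each row shifts and turns the commanded pose from where the row before left it, along the tool's axes as they then stand; what a row does not reach is not made up. A row lasts 1/12 s, in which the tool goes at most 41.7 mm and 7.16 degrees, less where a joint would pass 70% of its speed; a pose out of reach is approached as far as the arm can. A call is refused whole if a number of a shift passes 41.7 or a number of a turn 0.125, either way. A call with a gripper value outside its range is refused whole. The fingers move at their own pace and stop on an object; FORCE is the grip in N (left out, the last holds). Time passes only in rows, so rows that do not move let the fingers close. It gives the time, the measured TCP pose, the force, the opening and the grip force at its end, in the units of the state.
- get_obs(): the state, without advancing time (a new reading comes with each control period).
- optics.get_image(name): name is "scene" or "top" or "wrist"; returns the picture (420x560x3 uint8, red, green, blue); there is no depth.
- optics.camera_model(name): a dict with "fx", "fy", "cx", "cy" (pixels), "cam_to_world" (4x4, takes a point from camera to world coordinates). Camera axes: x right, y up, looking along -z (the intrinsics and any distortion apply to the point x, -y, -z); pixel columns grow to the right and rows downward; lengths in m; the calibration is good to about 2 mm. A picture is of the moment at which its call begins: read the wrist's pose just before it. camera_model takes no time and is no camera call; for the wrist camera it gives the pose at the moment of the call.
- ctrl.finish_job(): hands the job in; it is judged then, once.
The state is a dict: "t": time; "q": joint angles; "dq": joint speeds; "effort": joint torques, N m; "tool_pos": TCP position; "tool_rot": TCP orientation; "contact_force": force on the tool from outside, world axes, zero at the start; "wrist_torque": the same for the moment, N m; "opening": finger opening in m; "grip_force": force on a finger pad.
Only numpy, scipy, OpenCV 4.12 (cv2) and the standard library are available. Lean on these libraries where they do the work, as an engineer would, in place of code of your own. Each camera call takes 0.05 s, during which the arm holds its last target. There are 200 camera calls.

### The job

The torque screwdriver has slid under the clear instrument shelf, too far in for a hand. Draw the orange pull hook out by its steel shank (its grip is under the shelf), lay it down in the open and take it again by its grip; then slip its fork round the blade behind the screwdriver's collar and draw the screwdriver out until its whole handle is in the open, without taking hold of it under the shelf. Lay the hook down flat on the bench, well off the screwdriver, and lay the screwdriver flat in its own pocket in the foam of the tool tray without dropping it; do not push the other things about.

Things in the scene. Friction and masses are not known exactly. Their poses are not given: they have to be found in the camera images.
- shelf: Instrument shelf fixed to the bench: clear top 240 mm deep (its x) by 280 mm wide (y), upper face 88, underside 80 mm over the bench, on two grey steel cheeks along x (264 mm apart inside, feet to y = +-147 mm). Origin on the bench under the middle; x points into the shelf from its open front, y to the left seen from that front. The back is open below a stiffener 62 mm up.
- shelf_front (a point): Middle of the shelf's open front edge, at bench level, x = -120 mm in the shelf's frame; axes as the shelf's. The bench before it is free for some 250 mm; then come, fixed and not listed, a soldering-iron stand (base 25 mm high, at x 0.27 to 0.41, y -0.11 to -0.03 m; the iron rises from it towards the robot) and the tool tray. Carried 30 mm up, the hook clears the stand's base and the tray.
- pull_hook: Pull hook, 305 mm long, 0.2 kg, lying flat. Origin under the middle of its orange grip (100 x 26 x 24 mm; black ends 28 x 26 mm); x points along it to the fork, z up. A steel shank, 9 mm wide, 8 mm high, middle 16 mm up, runs from the grip to the fork. At the start it lies beside the screwdriver, grip under the shelf, fork outside and pointing out.
- hook_grip (a point): Middle of the hook's grip, 12 mm over the hook's underside; axes as the hook's.
- hook_shank (a point): Point on the hook's shank 65 mm before the fork (x = 185 mm, 16 mm up), where it can be pinched across; axes as the hook's.
- hook_fork (a point): Place in the fork's slot for the screwdriver's axis (hook frame x 250, y -29, z 16 mm), in the fork's grip-side face. The fork is a 5 mm plate across the shank's end, y = +4 to -43, z = 1 to 31 mm; its slot, z = 10 to 22 mm, opens at the -y end and ends at y = -20 mm: moved sideways (-y) flat on the bench it takes the driver's blade. The shank then clears the handle by 6 mm.
- torque_screwdriver: Torque screwdriver, green handle, 177 mm long, 0.2 kg, lying flat. Origin under the middle of its length; y points along it to the butt of the handle, z up. Handle y = -12 to +88 mm, 36 wide, 31 high; collar 22 mm thick, y = -40 to -12; steel blade 7 mm thick, y = -88 to -40; all on an axis 16 mm up. At the start the butt points to the open front, 40 to 60 mm inside it.
- driver_handle (a point): Point on the screwdriver's axis in its handle (y = +30 mm, 16 mm up), its balance point, good to grip across. The blade's tip lies 118 mm from it, so when this point has just come out the blade is still under the shelf top. Axes as the screwdriver's.
- driver_collar (a point): Point on the screwdriver's axis at the end of the collar where the blade begins (y = -40 mm, 16 mm up).
- foam: Dark foam, 150 x 212 x 24 mm, fixed in the black tool tray (rim 25 mm over the bench). Origin under its middle, x across the pockets, y along them. Yellow pocket floors 6 mm above its underside, 11 mm over the bench. The empty pocket at x = -35 mm: 42 mm wide for the handle (y = -16 to +92), 28 mm for the collar, 16 mm for the blade (to y = -92 mm); handle to +y.
- pocket_handle (a point): Where point driver_handle lies when the screwdriver is in its pocket (16 mm over the pocket floor); axes as the foam's, handle to +y. Beside it finger scoops go down to the floor: 37 mm to -x and 44 mm to +x of the axis, 20 mm either way along y.
- pocket_collar (a point): Where point driver_collar lies when the screwdriver is in its pocket.
- grey_screwdriver: Grey screwdriver, 168 mm, lying in the other pocket of the foam (bystander). Origin under its middle.
- carton: Small brown carton, 60 x 90 x 46 mm, standing on the shelf's top (bystander). Origin under its middle.
- bottle: White dispenser bottle with a blue cap, 67 mm across, 128 mm high, on the bench (bystander). Origin under its middle.
- meter: Grey multimeter, 154 x 77 x 48 mm, lying on the bench (bystander). Origin under its middle.

How it is judged:
By the outcome, as a careful person would: the job done as asked, in the order asked, and still so for the second after the job is handed in, with the robot touching nothing.
It also fails if it takes over 72 s, if anything falls off the work surface, if the arm or the gripper's body presses on something with over 40 N, if the wrist force passes 120 N, or if a joint passes its speed limit or range.

## Working session

There is one attempt and no reset: what is moved stays moved. The work goes in short steps, Python scripts to look and compute and a shell command to move; the robot and the scene stay as the last step left them, time stands still between calls to the robot, and variables do not carry over. Pictures are saved under pics/ and viewed, at most 10 in all, crops included, and the job is handed in when it is done.

```bash
mkdir -p pics; ls; python3 - <<'E'
from station import get_obs, optics
import cv2, json, numpy as np
o=get_obs(); print({k:np.round(v,3).tolist() for k,v in o.items()})
for n in("top","scene"):
    m=optics.camera_model(n); print(n,{k:np.round(v,4).tolist() for k,v in m.items()})
    im=optics.get_image(n); cv2.imwrite(f"pics/{n}0.png",im[:,:,::-1])
a=cv2.imread("pics/top0.png"); b=cv2.imread("pics/scene0.png")
cv2.imwrite("pics/top0x.png",cv2.resize(a,(800,600),interpolation=cv2.INTER_CUBIC))
E
```

```text
pics
{'t': 0.0, 'q': [1.179, 0.053, 1.614, -0.0, 1.476, -0.119], 'dq': [-0.001, -0.001, 0.0, 0.0, 0.001, 0.001], 'effort': [0.0, -39.369, -37.017, -0.0, 0.007, 0.0], 'tool_pos': [0.168, 0.601, 0.23], 'tool_rot': [-0.427, -3.112, 0.003], 'contact_force': [-0.527, -0.268, -0.892], 'wrist_torque': [0.02, -0.011, -0.006], 'grip_force': 0.0, 'opening': 0.086}
top {'fx': 486.7142, 'fy': 486.7142, 'cx': 280.806, 'cy': 212.076, 'cam_to_world': [[-0.0072, 0.9951, -0.0981, 0.3651], [-0.9998, -0.0089, -0.0167, 0.0466], [-0.0175, 0.098, 0.995, 1.3612], [0.0, 0.0, 0.0, 1.0]]}
scene {'fx': 499.1844, 'fy': 499.1844, 'cx': 279.6862, 'cy': 211.9536, 'cam_to_world': [[0.7629, 0.4115, -0.4986, -0.2606], [-0.6463, 0.503, -0.5738, -0.7979], [0.0147, 0.76, 0.6497, 1.0627], [0.0, 0.0, 0.0, 1.0]]}
```

View pics/top0x.png

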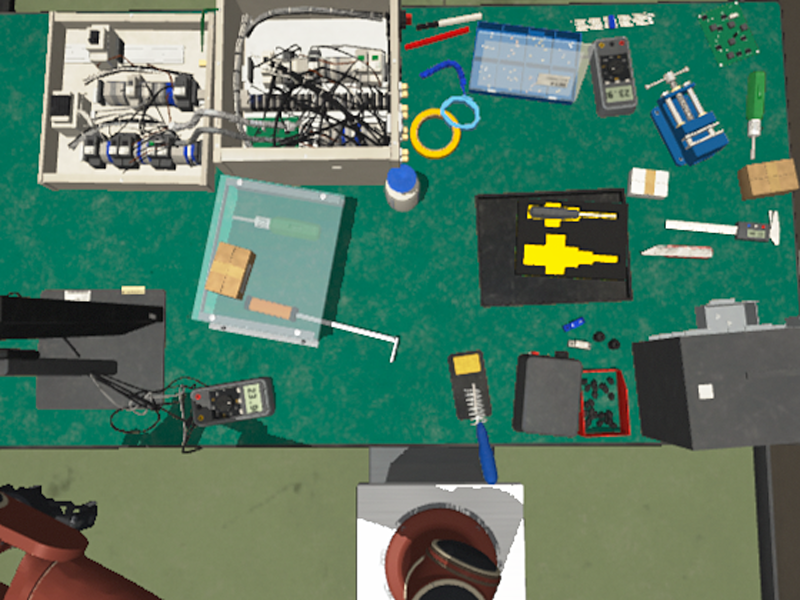

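View pics/scene0.png

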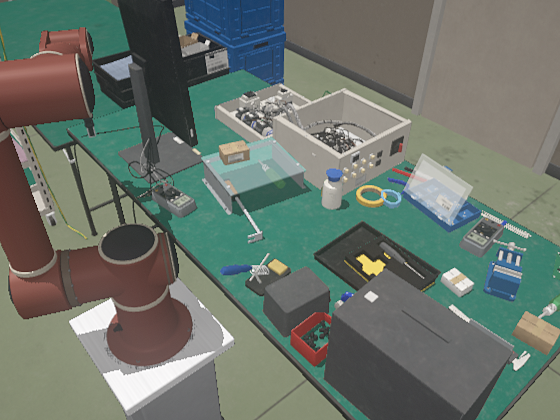

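Top view (800x600): the shelf is at left with its front edge running (342,195)–(318,345). The hook's grip is at (272,308), its shank runs to the fork at (397,345), and the green driver lies under the shelf at (235..318, 222). The empty pocket is at (570,255) with its handle to the left, and the soldering stand is at (470,385).

```bash
cat > h.py <<'E'
from station import get_obs, optics
import cv2, numpy as np
from scipy.spatial.transform import Rotation as R
def grab(n,f=None):
    m=optics.camera_model(n); im=optics.get_image(n)
    if f: cv2.imwrite(f"pics/{f}.png",im[:,:,::-1]); np.save(f"pics/{f}.npy",m)
    return im,m
def load(f): return cv2.imread(f"pics/{f}.png")[:,:,::-1].copy(),np.load(f"pics/{f}.npy",allow_pickle=True).item()
def ray(m,uv):
    uv=np.atleast_2d(uv).astype(float); T=m["cam_to_world"]
    d=np.c_[(uv[:,0]-m["cx"])/m["fx"],-(uv[:,1]-m["cy"])/m["fy"],-np.ones(len(uv))]
    return T[:3,3],d@T[:3,:3].T
def plane(m,uv,z):
    o,d=ray(m,uv); return o+d*((z-o[2])/d[:,2])[:,None]
def proj(m,p):
    T=m["cam_to_world"]; c=(np.atleast_2d(p)-T[:3,3])@T[:3,:3]
    return np.c_[m["cx"]+m["fx"]*c[:,0]/-c[:,2], m["cy"]-m["fy"]*c[:,1]/-c[:,2]]
def tri(m1,a,m2,b):
    o1,d1=ray(m1,a);o2,d2=ray(m2,b);out=[]
    for x,y in zip(d1,d2):
        s=np.linalg.lstsq(np.c_[x,-y],o2-o1,rcond=None)[0]; out.append((o1+s[0]*x+o2+s[1]*y)/2)
    return np.array(out)
def blobs(mask,n=3,amin=15):
    k,l,s,c=cv2.connectedComponentsWithStats(mask.astype(np.uint8)); r=[]
    for i in sorted(range(1,k),key=lambda i:-s[i,4])[:n]:
        if s[i,4]<amin: continue
        ys,xs=np.where(l==i); pts=np.c_[xs,ys].astype(np.float32)
        r.append((int(s[i,4]),c[i].round(1),cv2.minAreaRect(pts),pts))
    return r
def state(): 
    o=get_obs(); Rm=R.from_rotvec(o["tool_rot"]).as_matrix()
    return o,Rm
def go(p,yawy,tilt=None):
    """shift in tool axes (mm) and turn (deg about tool z) to put the TCP at p with tool y at world angle yawy(deg), pointing down"""
    o,Rm=state(); a=np.radians(yawy); y=np.array([np.cos(a),np.sin(a),0]); z=np.array([0,0,-1.]); x=np.cross(y,z)
    W=np.c_[x,y,z]; rv=R.from_matrix(Rm.T@W).as_rotvec(); sh=Rm.T@(np.array(p)-o["tool_pos"])*1000
    print("tcp",o["tool_pos"].round(4) if hasattr(o["tool_pos"],'round') else o["tool_pos"],"yawy %.1f"%np.degrees(np.arctan2(Rm[1,1],Rm[0,1])),"shift mm",sh.round(1),"turn rad",rv.round(3),"q",np.round(o["q"],2),"t",round(o["t"],2))
E
python3 - <<'E'
from h import *
s=560/800
im,m=grab("top","t0"); np.save("pics/t0.npy",m)
hsv=cv2.cvtColor(im,cv2.COLOR_RGB2HSV)
for name,uv,z in [("front far corner",(342,195),.088),("front near",(318,345),.088),("back far",(222,177),.088),("back near",(193,320),.088),
 ("shank a",(325,320),.016),("shank end",(397,340),.02),("fork tip",(392,360),.031),("grip",(272,308),.024),("butt",(318,230),.016),("collar",(258,221),.016),("pock handle L",(524,253),.011),("pock tip",(617,260),.011),("stand",(470,370),.025),("tray nearL",(481,303),.025),("tray farR",(629,192),.025)]:
    print(name,plane(m,np.array(uv)*s,z)[0].round(3))
mw=optics.camera_model("wrist"); o,Rm=state()
print(mw["fx"],(Rm.T@(mw["cam_to_world"][:3,3]-o["tool_pos"])).round(4),(Rm.T@mw["cam_to_world"][:3,:3]).round(3))
go((.42,.16,.30),-15)
E
```

```text
front far corner [0.695 0.177 0.088]
front near [0.415 0.221 0.088]
back far [0.732 0.404 0.088]
back near [0.462 0.452 0.088]
shank a [0.466 0.218 0.016]
shank end [0.426 0.078 0.02 ]
fork tip [0.387 0.087 0.031]
grip [0.489 0.319 0.024]
butt [0.644 0.232 0.016]
collar [0.663 0.351 0.016]
pock handle L [ 0.594 -0.172  0.011]
pock tip [ 0.579 -0.353  0.011]
stand [ 0.367 -0.061  0.025]
tray nearL [ 0.495 -0.085  0.025]
tray farR [ 0.71  -0.377  0.025]
299.4605667885395 [ 0.0814 -0.0007 -0.1433] [[-0.     0.948  0.319]
 [ 1.     0.    -0.   ]
 [-0.     0.319 -0.948]]
tcp [0.1682 0.6014 0.2304] yawy 74.4 shift mm [-361.4 -357.3  -69.1] turn rad [-1.00e-03  1.00e-03  1.56e+00] q [ 1.18  0.05  1.61  0.    1.48 -0.12] t 0.15
```

```bash
python3 -m pendant '[[[-28,-27,-2],[0,0,0],1],[[-28,-27,-2],[0,0,0],1],[[-28,-27,-2],[0,0,0],1],[[-28,-27,-2],[0,0,0],1],[[-28,-27,-2],[0,0,0],1],[[-28,-27,-2],[0,0,0],1],[[-28,-27,-2],[0,0,0],1],[[-28,-27,-2],[0,0,0],1],[[-28,-27,-2],[0,0,0],1],[[-28,-27,-2],[0,0,0],1],[[-28,-27,-2],[0,0,0],1],[[-28,-27,-2],[0,0,0],1]]'
python3 -m pendant '[[[-28,-27,-2],[0,0,0],1],[[-28,-27,-2],[0,0,0],1],[[0,0,0],[0,0,0.12],1],[[0,0,0],[0,0,0.12],1],[[0,0,0],[0,0,0.12],1],[[0,0,0],[0,0,0.12],1],[[0,0,0],[0,0,0.12],1],[[0,0,0],[0,0,0.12],1],[[0,0,0],[0,0,0.12],1],[[0,0,0],[0,0,0.12],1],[[0,0,0],[0,0,0.12],1],[[0,0,0],[0,0,0.12],1]]'
python3 -m pendant '[[[0,0,0],[0,0,0.12],1],[[0,0,0],[0,0,0.12],1],[[0,0,0],[0,0,0.12],1],[[0,0,0],[0,0,0],1]]'
python3 - <<'E'
from h import *
grab("wrist","w1"); go((.44,.13,.26),-15)
E
```

```text
t: 1.15
tool_pos: [0.405, 0.1975, 0.2553]
tool_rot: [0.427, 3.112, 0.0]
contact_force: [1.2, 1.2, -0.5]
opening: 0.0853
grip_force: 0.0
t: 2.15
tool_pos: [0.4438, 0.1322, 0.2589]
tool_rot: [-2.117, -2.321, 0.001]
contact_force: [-0.9, -0.7, -0.2]
opening: 0.0854
grip_force: 0.0
t: 2.48
tool_pos: [0.4438, 0.1322, 0.2589]
tool_rot: [-2.494, -1.91, 0.001]
contact_force: [1.3, 0.0, 0.1]
opening: 0.0855
grip_force: 0.0
tcp [0.4439 0.1322 0.259 ] yawy -14.9 shift mm [-3.1 -3.2 -1. ] turn rad [-0.     0.     0.002] q [ 0.13 -0.37  1.94 -0.    1.57  0.39] t 2.53
```

View pics/w1.png

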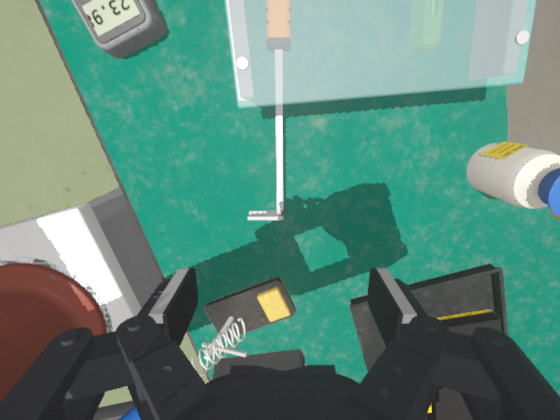

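Wrist view: the shank runs (279,52)→(281,212), the fork lies at (248..284,214), and the orange grip lies above (279,50) under the clear shelf. The shelf's front edge is (238,106)–(525,82), and the driver's butt is at about (427,48).

```bash
cat >> h.py <<'E'
def white(im,box,lo=150,sat=60):
    u0,v0,u1,v1=box; h=cv2.cvtColor(im,cv2.COLOR_RGB2HSV); k=np.zeros(im.shape[:2],bool)
    k[v0:v1,u0:u1]=((h[...,2]>lo)&(h[...,1]<sat))[v0:v1,u0:u1]; return k
E
python3 - <<'E'
from h import *
im,m=load("w1")
k=white(im,(255,112,310,207)); ys,xs=np.where(k)
rows=[(xs[ys==v].mean(),v,(ys==v).sum()) for v in range(112,207) if (ys==v).any()]
r=np.array(rows); print(len(r),r[::12].round(1).tolist())
a=np.polyfit(r[:,1],r[:,0],1); e=np.polyval(a,[115,205])
P=plane(m,[(e[0],115),(e[1],205)],.020); d=P[1]-P[0]; print(P.round(4),np.degrees(np.arctan2(d[1],d[0])))
k=white(im,(235,205,300,228)); ys,xs=np.where(k); print("fork px",xs.min(),xs.max(),ys.min(),ys.max())
for b in blobs(k,3): print(b[1],b[2])
print("fork pts",plane(m,[(xs.min(),ys[xs==xs.min()].mean()),(xs.max(),ys[xs==xs.max()].mean())],.031).round(4))
E
python3 -m pendant '[[[-10,-20,20],[0,0,0],1],[[0,-20,40],[0,0,0],1],[[0,0,40],[0,0,0],1],[[0,0,0],[0,0,0],1]]'
python3 - <<'E'
from h import *
im,m=grab("wrist","w2"); m1=load("w1")[1]
# shank line predicted into new view, search white near
im1,_=load("w1")
def line(im,box):
    k=white(im,box); ys,xs=np.where(k); r=np.array([(xs[ys==v].mean(),v,(ys==v).sum()) for v in range(box[1],box[3]) if (ys==v).any()]); return np.polyfit(r[:,1],r[:,0],1),r
for z in (0,.01,.02,.03):
    p=plane(m1,[(279,120),(281,205),(262,215)],z); print(z,proj(m,p).round(1).tolist())
E
```

```text
95 [[279.0, 112.0, 7.0], [278.5, 124.0, 8.0], [278.5, 136.0, 8.0], [278.5, 148.0, 8.0], [279.0, 160.0, 7.0], [279.0, 172.0, 7.0], [279.5, 184.0, 8.0], [279.5, 196.0, 8.0]]
[[0.4593 0.2052 0.02  ]
 [0.4301 0.094  0.02  ]] -104.73263545066276
fork px 247 282 205 220
[265.6 214.4] ((264.5, 212.5), (15.0, 35.0), 90.0)
fork pts [[0.385  0.0911 0.031 ]
 [0.4326 0.0898 0.031 ]]
t: 2.87
tool_pos: [0.3977, 0.1318, 0.153]
tool_rot: [-2.483, -1.912, 0.021]
contact_force: [-1.9, -0.4, -2.8]
opening: 0.0857
grip_force: 0.0
0 [[327.8, 109.5], [324.2, 223.8], [298.3, 236.5]]
0.01 [[329.4, 109.2], [325.6, 224.5], [299.4, 237.3]]
0.02 [[331.1, 108.8], [327.0, 225.3], [300.6, 238.2]]
0.03 [[332.9, 108.5], [328.6, 226.1], [301.9, 239.1]]
```

View pics/w2.png

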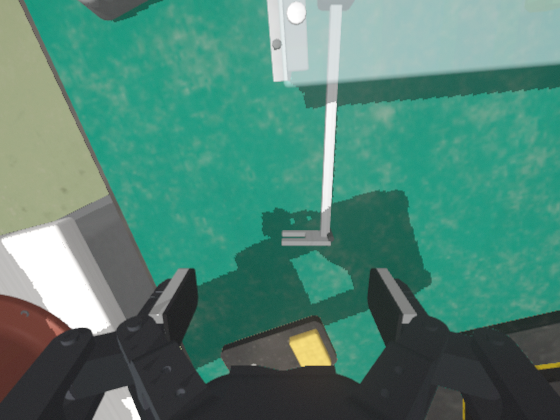

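Second wrist view: the shank runs (333,110)→(326,235) and the fork is at (282..330,238). Both are clear of the fingers and consistent with the first view.

```bash
python3 - <<'E'
from h import *
i1,m1=load("w1"); i2,m2=load("w2")
def line(im,box):
    k=white(im,box); ys,xs=np.where(k); r=np.array([(xs[ys==v].mean(),v) for v in range(box[1],box[3]) if (ys==v).any()]); return np.polyfit(r[:,1],r[:,0],1)
a1=line(i1,(255,112,310,205)); a2=line(i2,(310,112,348,225))
# height: intersect plane through cam2 and line2 with rays on line1
o2,d=ray(m2,[(np.polyval(a2,112),112),(np.polyval(a2,225),225)]); n=np.cross(d[0],d[1])
for v in (120,160,200):
    o1,r=ray(m1,[(np.polyval(a1,v),v)]); s=n@(o2-o1)/(n@r[0]); print((o1+s*r[0]).round(4))
P=plane(m2,[(np.polyval(a2,112),112),(np.polyval(a2,225),225)],.02); d=P[1]-P[0]; print(P.round(4),np.degrees(np.arctan2(d[1],d[0])))
go((.445,.151,.006),-14.7)
E
```

```text
[0.4578 0.1996 0.0207]
[0.4454 0.1523 0.0205]
[0.4319 0.1008 0.0203]
[[0.4573 0.197  0.02  ]
 [0.4302 0.0942 0.02  ]] -104.73508699141213
tcp [0.4003 0.1321 0.1572] yawy -14.9 shift mm [ 30.3  39.8 150.8] turn rad [-0.009  0.004 -0.003] q [ 0.14 -0.41  2.14 -0.    1.42  0.4 ] t 2.92
```

```bash
python3 -m pendant '[[[15,20,0],[0,0,-0.003],0.6],[[15,20,20],[0,0,0],0.5],[[0,0,35],[0,0,0],0.5],[[0,0,35],[0,0,0],0.5],[[0,0,30],[0,0,0],0.5],[[0,0,20],[0,0,0],0.5],[[0,0,10],[0,0,0],0.5],[[0,0,0],[0,0,0],0.5]]' 40
python3 - <<'E'
from h import *
go((.445,.151,.006),-14.7)
E
```

```text
t: 3.58
tool_pos: [0.451, 0.1512, 0.0118]
tool_rot: [-2.488, -1.917, 0.002]
contact_force: [-1.3, 0.4, -0.3]
opening: 0.0428
grip_force: 0.0
tcp [0.451  0.1512 0.0118] yawy -14.8 shift mm [-1.7 -5.7  5.8] turn rad [-0.001  0.001 -0.002] q [ 0.17 -0.05  2.11 -0.    1.08  0.43] t 3.58
```

```bash
python3 -m pendant '[[[-2,-6,4],[0,0,0],0.5],[[0,0,0],[0,0,0],0.5],[[0,0,0],[0,0,0],0],[[0,0,0],[0,0,0],0],[[0,0,0],[0,0,0],0],[[0,0,0],[0,0,0],0],[[0,0,0],[0,0,0],0]]' 60
python3 - <<'E'
from h import *
go((.445,.151,.006),-14.7)
E
```

```text
t: 4.17
tool_pos: [0.4454, 0.1511, 0.0096]
tool_rot: [2.488, 1.916, 0.003]
contact_force: [-1.7, -0.2, 6.5]
opening: 0.0069
grip_force: 61.4
tcp [0.4454 0.1511 0.0096] yawy -14.8 shift mm [-0.2 -0.3  3.6] turn rad [ 0.002 -0.001 -0.002] q [ 0.17 -0.06  2.13 -0.    1.07  0.43] t 4.17
```

```bash
python3 -m pendant '[[[0,0,-3],[0,0,0],0],[[0,0,-5],[0,0,0],0],[[0,0,-5],[0,0,0],0],[[-6,2,-5],[0,0,0],0],[[-14,4,-4],[0,0,0],0],[[-18,6,-4],[0,0,0],0],[[-18,8,-4],[0,0,0],0],[[-18,8,0],[0,0,0],0],[[-18,8,0],[0,0,0],0],[[-12,6,0],[0,0,0],0],[[0,0,0],[0,0,0],0]]' 110
python3 - <<'E'
from h import *
im,m=grab("wrist","w3"); go((.47,-.03,.04),-14.7)
im,m=grab("scene","s3"); cv2.imwrite("pics/s3c.png",cv2.resize(im[120:280,170:400,::-1],None,fx=3,fy=3))
E
```

```text
t: 5.08
tool_pos: [0.4586, 0.0373, 0.0385]
tool_rot: [2.491, 1.912, -0.0]
contact_force: [-0.1, -0.0, -1.9]
opening: 0.0053
grip_force: 109.0
tcp [0.4583 0.0384 0.0383] yawy -15.0 shift mm [-63.1  29.   -1.7] turn rad [ 0.     0.    -0.005] q [-0.08 -0.14  2.14 -0.    1.14  0.18] t 5.13
```

View pics/s3c.png

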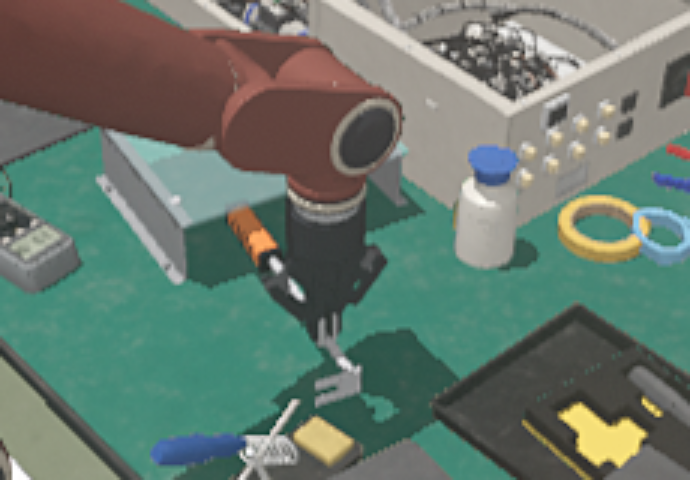

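Hook level in the pinch, orange grip at the shelf's front edge, fork near the stand but above it. Carrying on.

```bash
python3 -m pendant '[[[-15,8,0],[0,0,0],0],[[-18,8,0],[0,0,0],0],[[-18,8,0],[0,0,0],0],[[-12,5,0],[0,0,0],0],[[0,0,0],[0,0,0.08],0],[[0,0,0],[0,0,0.12],0],[[0,0,0],[0,0,0.12],0],[[0,0,0],[0,0,0.12],0],[[0,0,0],[0,0,0.12],0],[[0,0,0],[0,0,0.12],0],[[0,0,0],[0,0,0.12],0],[[0,0,0],[0,0,0.08],0]]'
python3 -m pendant '[[[1,18,0],[0,0,0],0],[[1,28,0],[0,0,0],0],[[1,28,0],[0,0,0],0],[[1,28,0],[0,0,0],0],[[1,28,0],[0,0,0],0],[[1,22,0],[0,0,0],0],[[0,10,0],[0,0,0.08],0],[[0,0,0],[0,0,0.12],0],[[0,0,0],[0,0,0.12],0],[[0,0,0],[0,0,0.12],0],[[0,0,0],[0,0,0.12],0],[[0,0,0],[0,0,0.12],0]]'
python3 -m pendant '[[[0,0,0],[0,0,0.12],0],[[0,0,0],[0,0,0.10],0],[[0,0,0],[0,0,0],0]]'
python3 - <<'E'
from h import *
im,m=grab("wrist","w4"); go((.60,.07,.01),90)
E
```

```text
t: 6.18
tool_pos: [0.4696, -0.0278, 0.0379]
tool_rot: [-3.069, -0.667, 0.001]
contact_force: [-0.6, 0.8, -0.9]
opening: 0.0052
grip_force: 109.0
t: 7.18
tool_pos: [0.5431, -0.1636, 0.037]
tool_rot: [-3.101, 0.378, 0.008]
contact_force: [0.7, 34.5, 6.8]
opening: 0.005
grip_force: 218.6
t: 7.43
tool_pos: [0.5432, -0.158, 0.0377]
tool_rot: [-3.037, 0.698, 0.015]
contact_force: [-4.5, 45.1, 16.2]
opening: 0.0055
grip_force: 287.7
tcp [ 0.5433 -0.1582  0.0378] yawy -115.7 shift mm [ -47.5 -229.5   33.5] turn rad [0.013 0.033 2.692] q [-0.43  0.12  1.89  0.02  1.15  1.58] t 7.48
```

View pics/w4.png

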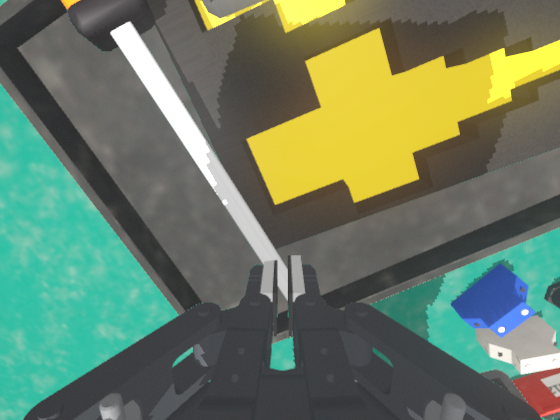

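I got the turn sign wrong: a positive turn about the downward tool z is clockwise in the world. The hook swung over the tray and is touching something there, so I'm looking before moving.

```bash
python3 - <<'E'
from h import *
im,m=grab("top","t4"); im2,m2=grab("scene","s4")
a=cv2.resize(im[110:240,280:480,::-1],None,fx=3,fy=3); b=cv2.resize(im2[180:320,260:460,::-1],None,fx=3,fy=3)
c=np.zeros((600,800,3),np.uint8)
a=cv2.resize(im[120:230,300:460,::-1],(800,550)[:2] and (400,275)); 
c[:275,:400]=a; c[:275,400:]=cv2.resize(load("t0")[0][120:230,300:460,::-1],(400,275))
c[290:570,:400]=cv2.resize(im2[210:300,290:450,::-1],(400,280))
cv2.imwrite("pics/c4.png",c)
o=get_obs(); print(o["t"],o["contact_force"],o["wrist_torque"])
E
```

```text
7.5833 [-5.18237398 45.79007356 16.05392321] [ 8.28578676 -1.2995348   5.97916073]
```

View pics/c4.png

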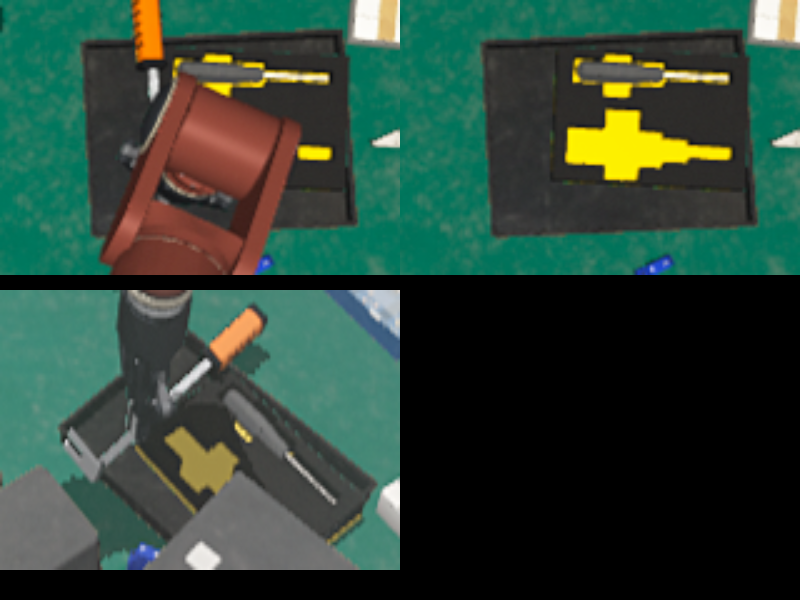

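The grey driver hasn't moved. The fork is caught against the tray's near-left rim and the shank is twisted in the pads. I'll turn back to relieve it, then lift.

```bash
python3 -m pendant '[[[0,0,0],[0,0,-0.1],0],[[0,0,0],[0,0,-0.12],0],[[0,0,0],[0,0,-0.12],0],[[0,0,0],[0,0,-0.12],0],[[0,0,0],[0,0,0],0]]'
python3 - <<'E'
from h import *
o=get_obs(); print(o["contact_force"].round(1),o["wrist_torque"].round(2)); go((.5433,-.158,.08),-87)
E
```

```text
t: 8.0
tool_pos: [0.5434, -0.1667, 0.0374]
tool_rot: [-3.132, -0.007, 0.002]
contact_force: [1.4, 16.9, 0.8]
opening: 0.0048
grip_force: 129.3
[ 1.4 16.9  0.8] [ 2.93 -0.5   2.09]
tcp [ 0.5434 -0.1667  0.0374] yawy -89.8 shift mm [ -0.1  -9.1 -42.5] turn rad [-0.009  0.001 -0.048] q [-0.43  0.12  1.88  0.01  1.14  1.13] t 8.0
```

```bash
python3 -m pendant '[[[0,-6,0],[0,0,0],0],[[0,-6,0],[0,0,0],0],[[0,0,0],[0,0,-0.05],0],[[0,0,-5],[0,0,0],0],[[0,0,-15],[0,0,0],0],[[0,0,-20],[0,0,0],0],[[0,0,-10],[0,0,0],0],[[0,0,0],[0,0,0],0]]'
python3 - <<'E'
from h import *
im,m=grab("wrist","w5"); im2,m2=grab("scene","s5")
o=get_obs(); print(o["contact_force"].round(1),o["wrist_torque"].round(2)); go((.5433,-.158,.08),-87)
c=np.zeros((570,800,3),np.uint8); c[:300,:400]=cv2.resize(im[:,:,::-1],(400,300)); c[:300,400:]=cv2.resize(im2[180:300,260:420,::-1],(400,300))
im,m=grab("top","t5"); c[300:570,:400]=cv2.resize(im[110:218,300:460,::-1],(400,270));cv2.imwrite("pics/c5.png",c)
E
```

```text
t: 8.67
tool_pos: [0.5455, -0.1614, 0.0911]
tool_rot: [3.139, 0.067, 0.008]
contact_force: [0.8, -0.2, -1.0]
opening: 0.0052
grip_force: 109.7
[ 0.   1.  -2.4] [-0.04  0.19  0.04]
tcp [ 0.5435 -0.161   0.0881] yawy -87.6 shift mm [-0.1 -3.   8.1] turn rad [ 0.   -0.   -0.01] q [-0.42  0.05  1.87  0.    1.23  1.11] t 8.77
```

View pics/c5.png

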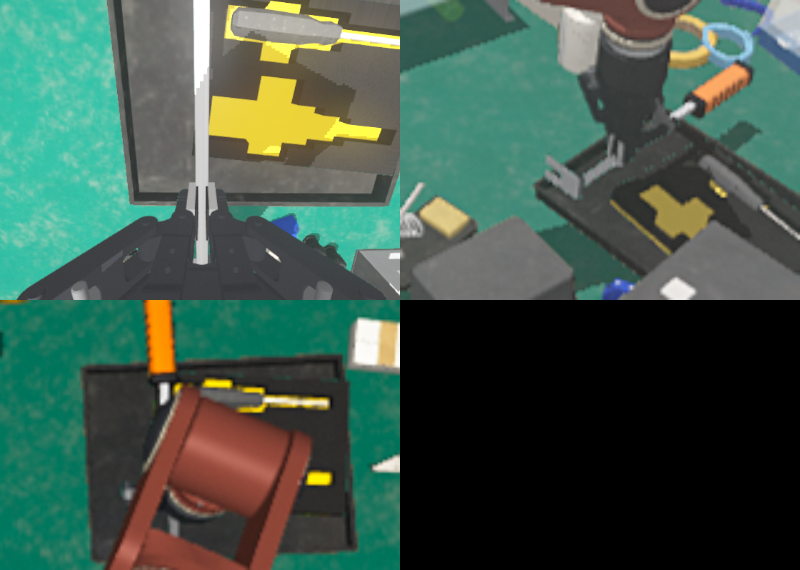

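```bash
python3 -m pendant '[[[0,0,-15],[0,0,0],0],[[0,0,-30],[0,0,0],0],[[0,0,-30],[0,0,0],0],[[0,0,-25],[0,0,0],0],[[0,-10,-12],[0,0,0],0],[[-8,-25,0],[0,0,0],0],[[-10,-32,0],[0,0,0],0],[[-10,-32,0],[0,0,0],0],[[-10,-32,0],[0,0,0],0],[[-10,-32,0],[0,0,0],0],[[-8,-28,0],[0,0,0],0],[[0,0,0],[0,0,-0.06],0]]'
python3 -m pendant '[[[0,0,0],[0,0,-0.12],0],[[0,0,0],[0,0,-0.12],0],[[0,0,0],[0,0,-0.12],0],[[0,0,0],[0,0,-0.12],0],[[0,0,0],[0,0,-0.12],0],[[0,0,0],[0,0,-0.12],0],[[0,0,0],[0,0,-0.12],0],[[0,0,0],[0,0,-0.12],0],[[0,0,0],[0,0,-0.12],0],[[0,0,0],[0,0,-0.12],0],[[0,0,0],[0,0,-0.12],0],[[0,0,0],[0,0,-0.12],0]]'
python3 -m pendant '[[[0,0,0],[0,0,-0.12],0],[[0,0,0],[0,0,-0.12],0],[[0,0,0],[0,0,-0.12],0],[[0,0,0],[0,0,-0.12],0],[[0,0,0],[0,0,-0.12],0],[[0,0,0],[0,0,-0.12],0],[[0,0,0],[0,0,-0.12],0],[[0,0,0],[0,0,-0.12],0],[[0,0,0],[0,0,-0.12],0],[[0,0,0],[0,0,-0.12],0],[[0,0,0],[0,0,-0.12],0],[[0,0,0],[0,0,-0.12],0]]'
python3 -m pendant '[[[0,0,0],[0,0,-0.10],0],[[0,0,0],[0,0,0],0]]'
python3 - <<'E'
from h import *
go((.59,.065,.012),90)
E
```

```text
t: 9.82
tool_pos: [0.4765, 0.0317, 0.1976]
tool_rot: [-3.134, -0.169, 0.007]
contact_force: [0.5, 0.1, -0.9]
opening: 0.0049
grip_force: 109.6
t: 10.82
tool_pos: [0.4784, 0.0277, 0.1978]
tool_rot: [-2.245, -2.194, 0.003]
contact_force: [-0.5, 0.2, -2.4]
opening: 0.0053
grip_force: 109.6
t: 11.82
tool_pos: [0.4786, 0.0278, 0.198]
tool_rot: [-0.241, -3.13, -0.001]
contact_force: [-0.6, 0.3, -1.3]
opening: 0.0051
grip_force: 109.6
t: 11.98
tool_pos: [0.4786, 0.0278, 0.1981]
tool_rot: [-0.091, -3.138, -0.001]
contact_force: [-0.1, 0.1, -1.6]
opening: 0.0049
grip_force: 109.7
tcp [0.4786 0.0278 0.1981] yawy 86.7 shift mm [-109.5   43.5  185.9] turn rad [ 0.001 -0.002 -0.058] q [-0.1  -0.28  1.98  0.    1.45 -1.61] t 11.98
```

```bash
python3 -m pendant '[[[-28,10,20],[0,0,-0.05],0],[[-28,11,28],[0,0,0],0],[[-28,11,28],[0,0,0],0],[[-26,11,28],[0,0,0],0],[[0,0,28],[0,0,0],0],[[0,0,24],[0,0,0],0],[[0,0,14],[0,0,0],0],[[0,0,7],[0,0,0],0],[[0,0,3],[0,0,0],0],[[0,0,2],[0,0,0],0],[[0,0,1],[0,0,0],0],[[0,0,0],[0,0,0],0]]'
python3 - <<'E'
from h import *
go((.59,.065,.010),90)
E
```

```text
t: 12.98
tool_pos: [0.5915, 0.0676, 0.0187]
tool_rot: [0.016, 3.139, 0.0]
contact_force: [-0.1, 0.8, -2.3]
opening: 0.0051
grip_force: 109.6
tcp [0.5915 0.0676 0.0187] yawy 89.4 shift mm [ 1.5 -2.6  8.7] turn rad [ 0.     0.003 -0.01 ] q [-0.01  0.2   1.83  0.    1.11 -1.57] t 12.98
```

```bash
python3 -m pendant '[[[0,0,3],[0,0,0],0],[[0,0,2],[0,0,0],0],[[0,0,2],[0,0,0],0],[[0,0,0],[0,0,0],0],[[0,0,0],[0,0,0],0]]'
python3 - <<'E'
from h import *
go((.59,.065,.010),90); o=get_obs(); print(o["contact_force"].round(1),o["wrist_torque"].round(2))
E
```

```text
t: 13.4
tool_pos: [0.5904, 0.0676, 0.0102]
tool_rot: [0.015, 3.141, 0.0]
contact_force: [0.4, 0.2, 0.7]
opening: 0.0046
grip_force: 109.8
tcp [0.5904 0.0676 0.0102] yawy 89.4 shift mm [ 0.4 -2.6  0.2] turn rad [ 0.    0.   -0.01] q [-0.01  0.22  1.83  0.    1.09 -1.57] t 13.4
[0.4 0.2 0.7] [-0.03 -0.05  0.03]
```

```bash
python3 -m pendant '[[[0,0,0],[0,0,0],0.3],[[0,0,0],[0,0,0],0.4],[[0,0,0],[0,0,0],0.4],[[0,0,-15],[0,0,0],0.6],[[0,0,-35],[0,0,0],1],[[30,0,-40],[0,0,0],1],[[38,0,-40],[0,0,0],1],[[38,0,0],[0,0,0],1],[[30,0,0],[0,0,0],1],[[0,0,0],[0,0,0],1],[[0,0,0],[0,0,0],1]]'
python3 - <<'E'
from h import *
im,m=grab("wrist","w6"); go((.405,.068,.013),90); grab("top","t6")
E
```

```text
t: 14.32
tool_pos: [0.4674, 0.0689, 0.1234]
tool_rot: [0.015, 3.141, -0.0]
contact_force: [0.5, 0.2, -0.7]
opening: 0.0855
grip_force: 0.0
tcp [0.4687 0.0689 0.1239] yawy 89.4 shift mm [ 63.8  -1.5 110.8] turn rad [-0.     0.001 -0.01 ] q [-0.01 -0.23  2.06 -0.    1.31 -1.57] t 14.37
```

View pics/w6.png

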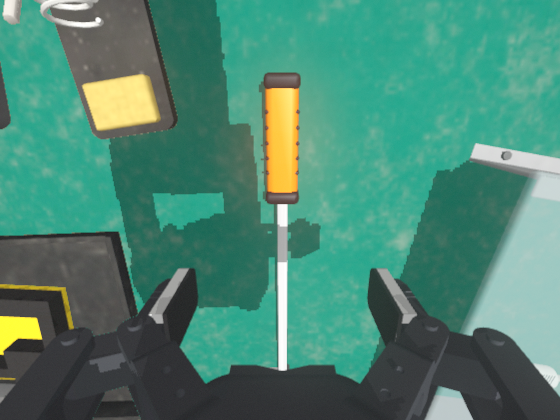

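The hook lies flat in the open, with its orange grip at (282,140), ends (282,78) and (283,198), and the shank running straight down the image.

```bash
python3 - <<'E'
from h import *
def orange(im,box):
    h=cv2.cvtColor(im,cv2.COLOR_RGB2HSV); k=np.zeros(im.shape[:2],bool);u0,v0,u1,v1=box
    k[v0:v1,u0:u1]=((h[...,0]>5)&(h[...,0]<22)&(h[...,1]>130)&(h[...,2]>120))[v0:v1,u0:u1]; return k
im,m=load("w6"); b=blobs(orange(im,(230,60,330,215)),1)[0]; print(b[:3])
P=plane(m,[b[1]],.024); print(P.round(4))
im,m2=load("t6"); g=proj(m2,P)[0]; print(g.round(1)); bb=[c for c in blobs(orange(im,(int(g[0])-40,int(g[1])-30,int(g[0])+40,int(g[1])+30)),3,5)]
for c in bb: print(c[:3], plane(m2,[c[1]],.024).round(4), tri(m,[b[1]],m2,[c[1]]).round(4))
im,m=load("w6")
k=white(im,(265,210,300,360)); ys,xs=np.where(k); r=np.array([(xs[ys==v].mean(),v) for v in range(212,358) if (ys==v).any()]); a=np.polyfit(r[:,1],r[:,0],1)
P=plane(m,[(np.polyval(a,215),215),(np.polyval(a,350),350)],.02); d=P[1]-P[0]; print(P.round(4),"hook x",np.degrees(np.arctan2(d[1],d[0])))
# shelf front edge from w6: skip
E
```

```text
(1915, array([280. , 148.6]), ((281.5, 140.0), (104.0, 33.0), 90.0))
[[0.4158 0.0668 0.024 ]]
[281.9 241.5]
(231, array([281.7, 242.9]), ((281.5, 243.0), (26.0, 9.0), 90.0)) [[0.4119 0.0673 0.024 ]] [[0.4105 0.0669 0.0664]]
(9, array([247., 257.]), ((247.0, 257.0), (8.0, 0.0), -90.0)) [[0.3741 0.1626 0.024 ]] [[0.3548 0.0905 0.6387]]
(7, array([248., 226.]), ((248.0, 226.0), (6.0, 0.0), -90.0)) [[0.4592 0.1598 0.024 ]] [[0.3842 0.0922 0.5731]]
[[0.4737 0.0679 0.02  ]
 [0.6217 0.0662 0.02  ]] hook x -0.6411501291786927
```

```bash
python3 -m pendant '[[[34,0,0],[0,0,0],0.7],[[34,0,10],[0,0,0],0.55],[[0,0,35],[0,0,0],0.55],[[0,0,30],[0,0,0],0.55],[[0,0,20],[0,0,0],0.55],[[0,0,12],[0,0,0],0.55],[[0,0,5],[0,0,0],0.55],[[0,0,0],[0,0,0],0.55],[[0,0,0],[0,0,0],0.55]]' 80
python3 - <<'E'
from h import *
go((.400,.0688,.005),89.4); print(get_obs()["contact_force"].round(1))
E
```

```text
t: 15.17
tool_pos: [0.4018, 0.0694, 0.0122]
tool_rot: [0.016, 3.141, -0.0]
contact_force: [-0.2, -0.6, -0.6]
opening: 0.0471
grip_force: 0.0
tcp [0.4018 0.0694 0.0122] yawy 89.4 shift mm [ 1.8 -0.6  7.2] turn rad [-0.     0.     0.001] q [-0.01 -0.24  2.28 -0.    1.1  -1.57] t 15.17
[-0.2 -0.6 -0.6]
```

```bash
python3 -m pendant '[[[2,-0.6,4],[0,0,0],0.55],[[0,0,3],[0,0,0],0.55],[[0,0,0],[0,0,0],0.55],[[0,0,0],[0,0,0],0],[[0,0,0],[0,0,0],0],[[0,0,0],[0,0,0],0],[[0,0,0],[0,0,0],0],[[0,0,0],[0,0,0],0]]' 80
python3 - <<'E'
from h import *
go((.400,.0688,.005),89.4); print(get_obs()["contact_force"].round(1))
E
```

```text
t: 15.83
tool_pos: [0.3989, 0.069, 0.005]
tool_rot: [0.015, 3.141, 0.0]
contact_force: [-2.0, 0.7, 3.9]
opening: 0.0242
grip_force: 78.4
tcp [0.3989 0.069  0.005 ] yawy 89.4 shift mm [-1.1 -0.2 -0. ] turn rad [0.    0.    0.001] q [-0.01 -0.23  2.29  0.    1.09 -1.57] t 15.83
[-2.   0.7  3.9]
```

```bash
python3 -m pendant '[[[0,0,-10],[0,0,0],0],[[0,0,-25],[0,0,0],0],[[0,0,-35],[0,0,0],0],[[0,0,-35],[0,0,0],0],[[-15,-7,-35],[0,0,0],0],[[-20,-10,-30],[0,0,0],0],[[-25,-12,-20],[0,0,0],0],[[-25,-12,-5],[0,0,0],0],[[-15,-8,0],[0,0,0],0],[[0,0,0],[0,0,-0.08],0],[[0,0,0],[0,0,-0.12],0],[[0,0,0],[0,0,-0.12],0]]' 100
python3 -m pendant '[[[0,0,0],[0,0,-0.12],0],[[0,0,0],[0,0,-0.12],0],[[0,0,0],[0,0,-0.12],0],[[0,0,0],[0,0,-0.12],0],[[0,0,0],[0,0,-0.12],0],[[0,0,0],[0,0,-0.12],0],[[0,0,0],[0,0,-0.12],0],[[0,0,0],[0,0,-0.12],0],[[0,0,0],[0,0,-0.12],0],[[0,0,0],[0,0,-0.04],0],[[0,0,0],[0,0,0],0]]'
python3 - <<'E'
from h import *
im,m=grab("wrist","w7"); go((.5,.02,.2),171)
hsv=cv2.cvtColor(im,cv2.COLOR_RGB2HSV); print(get_obs()["contact_force"].round(1))
for z,p in [("butt",(.644,.232,.016)),("collar",(.663,.351,.016)),("frontR",(.695,.177,.088)),("frontL",(.415,.221,.088))]:
    uv=proj(m,[p])[0]; print(z,uv.round(),hsv[int(np.clip(uv[1],0,419)),int(np.clip(uv[0],0,559))])
E
```

```text
t: 16.83
tool_pos: [0.4979, 0.0186, 0.1993]
tool_rot: [0.493, -3.101, -0.0]
contact_force: [-0.3, -0.3, -1.4]
opening: 0.0241
grip_force: 98.4
t: 17.75
tool_pos: [0.4977, 0.0189, 0.1994]
tool_rot: [2.06, -2.371, -0.0]
contact_force: [-0.0, 0.5, -1.7]
opening: 0.0239
grip_force: 98.5
tcp [0.4978 0.0189 0.1994] yawy 171.9 shift mm [-1.4 -2.  -0.6] turn rad [ 0.001 -0.     0.015] q [-0.11 -0.24  1.94 -0.    1.44 -3.11] t 17.8
[-0.2 -0.4 -1. ]
butt [199. 351.] [103  27  66]
collar [204. 415.] [108  22  57]
frontR [124. 367.] [113  19  55]
frontL [383. 370.] [100  13  58]
```

```bash
python3 -m pendant '[[[0,0,0],[0,0,0.1],0],[[0,0,0],[0,0,0.12],0],[[0,0,0],[0,0,0.12],0],[[0,0,0],[0,0,0.12],0],[[0,0,0],[0,0,0.12],0],[[0,0,0],[0,0,0.12],0],[[0,0,0],[0,0,0.12],0],[[0,0,0],[0,0,0.12],0],[[0,0,0],[0,0,0.12],0],[[0,0,0],[0,0,0.12],0],[[0,0,0],[0,0,0.12],0],[[0,0,0],[0,0,0.12],0]]'
python3 -m pendant '[[[22,10,10],[0,0,0],0],[[28,14,25],[0,0,0],0],[[28,14,25],[0,0,0],0],[[18,11,32],[0,0,0],0],[[0,0,35],[0,0,0],0],[[0,0,30],[0,0,0],0],[[0,0,20],[0,0,0],0],[[0,0,9],[0,0,0],0],[[0,0,4],[0,0,0],0],[[0,0,0],[0,0,0],0],[[0,0,0],[0,0,0],0]]'
python3 - <<'E'
from h import *
go((.40,.07,.005),90); print(get_obs()["contact_force"].round(1))
E
```

```text
t: 18.8
tool_pos: [0.4978, 0.019, 0.1994]
tool_rot: [0.004, -3.141, -0.0]
contact_force: [0.6, -0.3, -2.7]
opening: 0.0237
grip_force: 98.5
t: 19.72
tool_pos: [0.403, 0.0669, 0.011]
tool_rot: [-0.015, 3.139, -0.0]
contact_force: [0.6, -0.6, -1.0]
opening: 0.0237
grip_force: 98.5
tcp [0.403  0.0669 0.011 ] yawy 90.6 shift mm [3.  3.2 6. ] turn rad [-0.     0.002  0.01 ] q [-0.02 -0.23  2.28 -0.    1.1  -1.6 ] t 19.72
[ 0.6 -0.6 -1. ]
```

```bash
python3 -m pendant '[[[0,0,3],[0,0,0],0],[[0,0,2],[0,0,0],0],[[0,0,0],[0,0,0],0],[[0,0,0],[0,0,0],0.45],[[0,0,0],[0,0,0],0.6],[[0,0,0],[0,0,0],0.6],[[0,0,-15],[0,0,0],0.6],[[0,0,-35],[0,0,0.05],0.6],[[0,0,0],[0,0,0.12],0.6],[[0,0,0],[0,0,0.12],0.6],[[0,0,0],[0,0,0.12],0.6],[[0,0,0],[0,0,0.12],0.6]]'
python3 -m pendant '[[[0,0,0],[0,0,0.12],0.6],[[0,0,0],[0,0,0.12],0.6],[[0,0,0],[0,0,0.12],0.6],[[0,0,0],[0,0,0.12],0.6],[[0,0,0],[0,0,0.12],0.6],[[0,0,0],[0,0,0.12],0.6],[[0,0,0],[0,0,0.12],0.6],[[0,0,0],[0,0,0.12],0.6],[[0,0,0],[0,0,0.12],0.6],[[0,0,0],[0,0,0.12],0.6],[[0,0,0],[0,0,0.12],0.6],[[0,0,0],[0,0,0.12],0.6]]'
python3 -m pendant '[[[0,0,0],[0,0,0.12],0.6],[[0,0,0],[0,0,0.12],0.6],[[0,0,0],[0,0,0.12],0.6],[[0,0,0],[0,0,0.12],0.6],[[0,0,0],[0,0,0.12],0.6],[[0,0,0],[0,0,0.12],0.6],[[0,0,0],[0,0,0.12],0.6],[[0,0,0],[0,0,0.12],0.6],[[0,0,0],[0,0,0.12],0.6],[[0,0,0],[0,0,0.09],0.6],[[0,0,0],[0,0,0],0.6]]'
python3 - <<'E'
from h import *
im,m=grab("wrist","w8"); go((.394,.067,.005),-89.4)
k=white(im,(240,60,330,330)); 
for c in blobs(k,3,60): print(c[0],c[1],c[2])
h=cv2.cvtColor(im,cv2.COLOR_RGB2HSV); k=(h[...,0]>5)&(h[...,0]<22)&(h[...,1]>130)&(h[...,2]>120)
for c in blobs(k,3,60): print("or",c[0],c[1],c[2])
print("exp grip",proj(m,[(.403,.067,.024),(.453,.067,.024),(.58,.067,.02),(.653,.067,.03)]).round(0).tolist())
E
```

```text
t: 20.72
tool_pos: [0.402, 0.067, 0.0551]
tool_rot: [0.816, 3.033, 0.0]
contact_force: [0.2, -0.4, -0.0]
opening: 0.0511
grip_force: 0.0
t: 21.72
tool_pos: [0.4018, 0.067, 0.0548]
tool_rot: [2.614, 1.742, 0.0]
contact_force: [-0.9, -0.3, -1.6]
opening: 0.0512
grip_force: 0.0
t: 22.63
tool_pos: [0.4018, 0.067, 0.0548]
tool_rot: [-3.142, -0.016, -0.001]
contact_force: [-0.2, -0.4, 0.6]
opening: 0.0511
grip_force: 0.0
tcp [0.4018 0.0669 0.0548] yawy -89.2 shift mm [-7.8 -0.2 49.8] turn rad [ 0.    -0.     0.003] q [-0.02 -0.32  2.26  0.    1.2   1.54] t 22.68
1386 [281.9 100.4] ((282.0, 101.5), (83.0, 16.0), 90.0)
or 3713 [284.5 215.7] ((282.0, 223.0), (122.0, 42.0), 90.0)
exp grip [[281.0, 244.0], [282.0, 166.0], [284.0, -109.0], [287.0, -395.0]]
```

```bash
python3 - <<'E'
from h import *
im,m=load("w8"); k=white(im,(240,60,330,142)); ys,xs=np.where(k); r=np.array([(xs[ys==v].mean(),v) for v in range(62,140) if (ys==v).any()]); a=np.polyfit(r[:,1],r[:,0],1)
P=plane(m,[(np.polyval(a,65),65),(np.polyval(a,138),138)],.02); d=P[1]-P[0]; print(P.round(4),np.degrees(np.arctan2(-d[1],-d[0])))
print("grip ends",plane(m,[(282,162),(282,223),(282,284)],.024).round(4))
E
python3 -m pendant '[[[-4,0,20],[0,0,0],0.6],[[0,0,18],[0,0,0],0.55],[[0,0,9],[0,0,0],0.55],[[0,0,3],[0,0,0],0.55],[[0,0,0],[0,0,0],0.55],[[0,0,0],[0,0,0],0],[[0,0,0],[0,0,0],0],[[0,0,0],[0,0,0],0],[[0,0,0],[0,0,0],0]]' 100
python3 - <<'E'
from h import *
go((.394,.067,.005),-89.4)
E
```

```text
[[0.5072 0.0673 0.02  ]
 [0.4687 0.0671 0.02  ]] 0.25033126714059006
grip ends [[0.4554 0.0668 0.024 ]
 [0.4174 0.0664 0.024 ]
 [0.3736 0.066  0.024 ]]
t: 23.43
tool_pos: [0.3986, 0.0669, 0.0057]
tool_rot: [3.141, 0.019, 0.003]
contact_force: [-1.5, -1.5, 4.9]
opening: 0.0239
grip_force: 98.1
tcp [0.3986 0.0669 0.0057] yawy -89.3 shift mm [-4.6 -0.2  0.7] turn rad [ 0.    -0.002  0.002] q [-0.02 -0.23  2.29 -0.    1.09  1.54] t 23.43
```

```bash
python3 -m pendant '[[[0,0,-10],[0,0,0],0],[[0,0,-25],[0,0,0],0],[[0,0,-38],[0,0,0],0],[[0,0,-38],[0,0,0],0],[[10,5,-38],[0,0,0],0],[[25,12,-30],[0,0,0],0],[[25,12,-25],[0,0,0],0],[[25,12,-10],[0,0,0],0],[[16,6,0],[0,0,0],0],[[0,0,0],[0,0,-0.08],0],[[0,0,0],[0,0,-0.12],0],[[0,0,0],[0,0,-0.12],0]]' 100
python3 -m pendant '[[[0,0,0],[0,0,-0.12],0],[[0,0,0],[0,0,-0.12],0],[[0,0,0],[0,0,-0.12],0],[[0,0,0],[0,0,-0.12],0],[[0,0,0],[0,0,-0.12],0],[[0,0,0],[0,0,-0.12],0],[[0,0,0],[0,0,-0.12],0],[[0,0,0],[0,0,-0.12],0],[[0,0,0],[0,0,-0.12],0]]'
python3 -m pendant '[[[22,4,0],[0,0,0],0],[[35,6,0],[0,0,0],0],[[35,6,0],[0,0,0],0],[[35,6,0],[0,0,0],0],[[30,6,0],[0,0,0],0],[[20,5,0],[0,0,0],0],[[0,0,0],[0,0,0],0],[[0,0,0],[0,0,0],0]]'
python3 - <<'E'
from h import *
im,m=grab("wrist","w9"); go((.5,-.08,.2),-9); grab("top","t9")
h=cv2.cvtColor(im,cv2.COLOR_RGB2HSV)
for n,p in [("butt",(.644,.232,.016)),("collar",(.663,.351,.016)),("front1",(.66,.183,.088)),("front2",(.47,.212,.088))]: print(n,proj(m,[p])[0].round())
for v in range(0,250,25): print(v,[h[v,u].tolist() for u in range(380,520,20)])
E
```

```text
t: 24.43
tool_pos: [0.499, 0.0209, 0.2187]
tool_rot: [-3.097, -0.527, 0.002]
contact_force: [0.1, 0.1, -1.3]
opening: 0.0238
grip_force: 98.4
t: 25.18
tool_pos: [0.4987, 0.0211, 0.2188]
tool_rot: [-2.385, -2.045, 0.001]
contact_force: [0.3, 1.1, -1.2]
opening: 0.0239
grip_force: 98.4
t: 25.85
tool_pos: [0.5594, 0.1912, 0.2185]
tool_rot: [-2.389, -2.04, 0.002]
contact_force: [-0.2, -0.5, -3.1]
opening: 0.0243
grip_force: 98.5
tcp [0.5593 0.1904 0.2184] yawy -9.1 shift mm [-276.4  -15.9   18.7] turn rad [-0.001  0.001 -0.001] q [ 0.2  -0.02  1.71 -0.    1.45  0.36] t 25.9
butt [350. 135.]
collar [359.  11.]
front1 [388. 191.]
front2 [185. 192.]
0 [[84, 53, 177], [84, 55, 177], [86, 20, 175], [88, 16, 186], [85, 67, 195], [21, 26, 135], [19, 32, 136]]
25 [[85, 57, 178], [86, 58, 177], [90, 19, 175], [93, 15, 189], [22, 28, 138], [24, 26, 136], [20, 29, 134]]
50 [[86, 60, 179], [85, 62, 177], [88, 19, 177], [90, 15, 189], [21, 30, 138], [21, 30, 136], [19, 30, 135]]
75 [[84, 61, 180], [85, 56, 177], [88, 20, 178], [85, 16, 191], [24, 26, 140], [20, 28, 137], [20, 28, 137]]
100 [[86, 60, 178], [85, 61, 179], [92, 19, 177], [83, 64, 200], [18, 27, 143], [19, 31, 139], [19, 31, 140]]
125 [[85, 58, 179], [90, 19, 178], [88, 16, 191], [84, 86, 184], [19, 30, 143], [19, 29, 140], [18, 31, 138]]
150 [[86, 56, 178], [88, 20, 178], [87, 14, 187], [24, 26, 139], [20, 27, 140], [22, 28, 138], [19, 31, 141]]
175 [[86, 58, 179], [85, 56, 178], [93, 15, 193], [22, 27, 140], [21, 29, 140], [19, 31, 140], [21, 29, 139]]
200 [[80, 109, 98], [83, 174, 145], [82, 155, 143], [20, 27, 140], [19, 30, 138], [21, 29, 139], [21, 31, 138]]
225 [[81, 129, 95], [82, 172, 144], [81, 148, 145], [21, 29, 141], [20, 33, 140], [21, 29, 140], [21, 29, 140]]
```

```bash
python3 - <<'E'
from h import *
im,m=load("w9"); h=cv2.cvtColor(im,cv2.COLOR_RGB2HSV)
for v in (5,20,35,60,90,120,132,140,150): print(v," ".join("%d/%d/%d"%tuple(h[v,u]) for u in range(322,392,5)))
E
```

```text
5 86/54/178 85/48/179 85/50/179 86/55/177 86/58/177 86/58/176 81/12/210 79/9/216 79/9/219 79/9/217 81/27/195 83/46/178 85/52/177 85/48/177
20 86/50/178 86/50/179 85/53/178 86/58/177 85/59/178 85/56/179 81/12/205 79/9/216 79/9/218 77/11/215 85/55/177 84/52/178 85/56/178 85/57/176
35 85/52/180 85/52/180 85/56/178 86/57/178 86/62/178 80/20/196 78/12/210 76/16/208 79/13/212 80/11/211 85/62/178 86/59/178 84/60/178 85/59/177
60 85/48/180 85/54/178 85/48/179 84/52/180 75/51/184 74/48/185 75/52/192 75/52/191 75/52/192 75/50/188 82/57/180 85/57/179 86/61/177 86/60/178
90 86/57/179 86/58/179 86/57/178 75/51/184 75/51/186 74/50/192 74/55/190 76/61/183 74/52/192 75/49/183 86/63/178 85/63/179 85/63/179 85/58/179
120 84/54/181 85/56/179 84/47/180 75/50/184 75/51/185 75/52/191 74/49/191 74/51/191 76/50/184 85/58/180 85/61/180 86/62/178 85/57/179 86/58/179
132 84/52/180 85/51/180 81/48/181 75/51/185 75/51/186 75/49/191 74/51/191 75/47/191 76/50/184 85/61/180 85/60/180 85/61/179 85/58/180 85/55/180
140 83/43/180 84/52/180 85/51/179 85/56/179 84/54/181 84/54/181 85/58/180 85/58/180 85/58/180 86/58/179 86/60/179 86/57/179 85/58/179 85/56/179
150 84/48/180 84/54/180 84/52/180 84/54/179 83/48/181 85/55/180 84/52/180 85/58/180 85/58/180 85/60/179 86/58/179 85/58/180 84/54/180 84/57/179
```

```bash
python3 - <<'E'
from h import *
im,m=load("w9"); h=cv2.cvtColor(im,cv2.COLOR_RGB2HSV)
k=(h[...,0]>=71)&(h[...,0]<=79)&(h[...,1]>38)&(h[...,1]<75)&(h[...,2]>175); k=cv2.morphologyEx(k.astype(np.uint8),cv2.MORPH_OPEN,np.ones((3,3)))
b=blobs(k,1)[0]; p=b[3]; print(b[:3]); v0,v1=p[:,1].min(),p[:,1].max()
r=np.array([(((p[p[:,1]==v,0]).min()+(p[p[:,1]==v,0]).max())/2,v) for v in np.arange(v0+6,v1-5)]); a=np.polyfit(r[:,1],r[:,0],1)
P=plane(m,[(np.polyval(a,v0),v0),(np.polyval(a,v1),v1)],.016); d=P[1]-P[0]; print("handle start/butt w9",P.round(4),np.linalg.norm(d).round(4),"driver y dir",np.degrees(np.arctan2(d[1],d[0])).round(1))
# front edge of shelf: brightness drop rows along columns
for u in (300,330,385): 
    col=h[150:230,u,2].astype(int); v=150+np.argmin(np.diff(col)); print("edge",u,v,plane(m,[(u,v)],.088).round(4))
# second view
i0,m0=load("t0"); h0=cv2.cvtColor(i0,cv2.COLOR_RGB2HSV); g=proj(m0,P)
print("exp in t0",g.round(1))
u0,v0_=g.min(0)-8; u1,v1_=g.max(0)+8
for v in range(int(v0_),int(v1_)+1,2): print(v," ".join("%d/%d"%tuple(h0[v,u,:2]) for u in range(int(u0),int(u1),3)))
E
```

```text
(3170, array([352.2,  86.9]), ((352.0061340332031, 86.94512939453125), (33.35032272338867, 102.37004089355469), 6.340191841125488))
handle start/butt w9 [[0.6592 0.329  0.016 ]
 [0.64   0.2293 0.016 ]] 0.1015 driver y dir -100.9
edge 300 219 [[0.5739 0.1684 0.088 ]]
edge 330 193 [[0.6056 0.19   0.088 ]]
edge 385 212 [[0.6561 0.1627 0.088 ]]
exp in t0 [[188.3 155.9]
 [223.5 162.2]]
147 83/69 83/68 84/74 83/73 85/80 85/80 84/78 84/78 84/78 84/77 85/75 84/77 84/73 84/76 83/69 83/72 84/73
149 83/63 84/71 83/71 84/76 85/80 84/72 84/76 85/79 84/78 84/76 84/74 85/77 84/82 84/77 83/73 84/77 85/75
151 80/28 83/49 84/66 85/82 83/74 81/68 82/74 84/78 85/80 84/78 84/78 84/76 84/74 83/80 83/74 84/78 84/75
153 76/13 76/14 76/14 76/41 72/65 74/66 73/65 74/63 77/70 81/74 84/75 84/77 84/73 84/74 84/79 84/75 84/78
155 79/13 79/13 82/14 73/52 74/67 75/71 74/68 74/70 74/68 74/65 74/66 77/64 82/67 85/70 86/79 86/80 86/73
157 80/12 80/11 79/10 73/65 73/61 72/63 72/63 74/66 74/67 73/70 73/65 73/66 75/65 74/65 75/61 86/80 86/77
159 85/44 87/27 82/14 73/57 73/64 72/64 73/65 73/66 73/62 74/61 73/62 72/63 73/63 72/61 73/61 84/65 85/74
161 86/72 86/75 86/74 79/66 72/62 74/63 73/63 73/66 73/62 73/62 72/64 72/63 73/65 71/60 74/65 85/69 85/71
163 84/72 85/74 84/77 84/65 76/67 74/67 71/67 72/66 73/65 73/67 72/65 73/68 72/68 72/65 73/64 83/70 83/70
165 83/72 84/73 84/73 84/69 84/70 83/65 83/63 79/69 75/66 73/65 72/65 73/64 72/65 72/68 73/63 85/71 83/61
167 84/77 84/75 83/70 84/74 84/71 83/70 84/70 84/70 84/67 85/78 82/73 79/69 75/62 73/65 76/60 84/73 83/71
169 83/75 83/72 84/71 84/76 84/75 83/72 84/75 83/72 84/74 84/76 84/75 84/70 84/67 84/65 83/62 84/70 84/70
```

```bash
python3 - <<'E'
from h import *
im,m=load("t9"); h=cv2.cvtColor(im,cv2.COLOR_RGB2HSV); i0,_=load("t0")
tcp=np.array([.5593,.1904]); a=np.radians(80.9); u=np.array([np.cos(a),np.sin(a)]); n=np.array([u[1],-u[0]])
df=np.abs(im.astype(int)-i0).sum(2)
for off in (-.008,0,.008,.016,.025,.033,.042,.052):
    s=np.arange(.235,.29,.004); P=np.array([[*(tcp+u*x+n*off),.213+.028] for x in s]); q=proj(m,P).round().astype(int)
    print(off,[int(df[y,x]) for x,y in q])
print("s",s.round(3)); print(q[0],q[-1])
E
```

```text
-0.008 [3, 178, 92, 58, 159, 101, 110, 59, 20, 16, 17, 19, 24, 16]
0 [509, 530, 508, 410, 461, 510, 432, 103, 542, 217, 16, 21, 21, 20]
0.008 [17, 15, 23, 18, 25, 80, 101, 102, 529, 4, 18, 17, 17, 19]
0.016 [18, 20, 22, 17, 25, 125, 203, 117, 480, 24, 20, 18, 20, 23]
0.025 [18, 22, 23, 18, 19, 127, 512, 106, 524, 267, 18, 21, 22, 22]
0.033 [26, 16, 19, 19, 23, 95, 437, 252, 506, 17, 21, 23, 24, 24]
0.042 [17, 27, 26, 23, 19, 21, 25, 46, 376, 80, 18, 23, 26, 19]
0.052 [20, 21, 22, 18, 27, 21, 21, 17, 19, 18, 19, 26, 19, 23]
s [0.235 0.239 0.243 0.247 0.251 0.255 0.259 0.263 0.267 0.271 0.275 0.279
 0.283 0.287]
[133 141] [111 138]
```

```bash
python3 -m pendant '[[[-23,-1,0],[0,0,0],0],[[-36,-2,0],[0,0,0],0],[[-38,-2,0],[0,0,0],0],[[-38,-2,0],[0,0,0],0],[[-38,-2,0],[0,0,0],0],[[-38,-2,0],[0,0,0],0],[[-38,-2,0],[0,0,0],0],[[-34,-1,0],[0,0,0],0],[[0,0,20],[0,0,0.031],0],[[0,0,35],[0,0,0],0],[[0,0,38],[0,0,0],0],[[0,0,38],[0,0,0],0]]'
python3 -m pendant '[[[0,0,27],[0,0,0],0],[[0,0,15],[0,0,0],0],[[0,0,0],[0,0,0],0],[[0,0,0],[0,0,0],0]]'
python3 - <<'E'
from h import *
print(get_obs()["contact_force"].round(1)); go((.5007,-.087,.041),-10.9); go((.5413,.1241,.011),-10.9)
E
```

```text
t: 26.95
tool_pos: [0.5009, -0.0882, 0.0874]
tool_rot: [2.423, 1.996, 0.002]
contact_force: [1.2, -0.5, -2.0]
opening: 0.0237
grip_force: 98.6
t: 27.28
tool_pos: [0.5001, -0.0871, 0.0452]
tool_rot: [-2.423, -1.998, 0.002]
contact_force: [0.1, -0.0, -0.6]
opening: 0.0236
grip_force: 98.5
[ 0.1 -0.  -0.6]
tcp [ 0.5001 -0.0871  0.0452] yawy -11.0 shift mm [0.2 0.6 4.2] turn rad [-0.002 -0.    -0.001] q [-0.32 -0.03  2.03 -0.    1.15 -0.13] t 27.28
tcp [ 0.5001 -0.0871  0.0452] yawy -11.0 shift mm [215.2   0.3  34.2] turn rad [-0.002 -0.    -0.001] q [-0.32 -0.03  2.03 -0.    1.15 -0.13] t 27.28
```

```bash
python3 -m pendant '[[[0,0,5],[0,0,0],0],[[15,0,0],[0,0,0],0],[[25,0,0],[0,0,0],0],[[28,0,0],[0,0,0],0],[[28,0,5],[0,0,0],0],[[28,0,8],[0,0,0],0],[[28,0,8],[0,0,0],0],[[28,0,4],[0,0,0],0],[[22,0,0],[0,0,0],0],[[13,0,0],[0,0,0],0],[[0,0,0],[0,0,0],0],[[0,0,0],[0,0,0],0]]'
python3 - <<'E'
from h import *
print(get_obs()["contact_force"].round(1)); go((.5413,.1241,.0065),-10.9);go((.5884,.115,.0065),-10.9)
E
```

```text
t: 28.28
tool_pos: [0.543, 0.1246, 0.017]
tool_rot: [2.42, 2.001, 0.003]
contact_force: [-0.2, -0.7, -1.0]
opening: 0.0239
grip_force: 98.6
[-0.2 -0.7 -1. ]
tcp [0.543  0.1246 0.017 ] yawy -10.8 shift mm [-0.8 -1.6 10.5] turn rad [ 0.003 -0.     0.001] q [ 0.09  0.13  1.92 -0.    1.09  0.28] t 28.28
tcp [0.543  0.1246 0.017 ] yawy -10.8 shift mm [-0.9 46.4 10.7] turn rad [ 0.003 -0.     0.001] q [ 0.09  0.13  1.92 -0.    1.09  0.28] t 28.28
```

```bash
python3 -m pendant '[[[0,0,4],[0,0,0],0],[[0,5,4],[0,0,0],0],[[0,6,1],[0,0,0],0],[[0,0,0],[0,0,0],0],[[0,0,0],[0,0,0],0]]'
python3 - <<'E'
from h import *
print(get_obs()["contact_force"].round(1)); go((.5884,.115,.0065),-10.9)
im,m=grab("top","t10"); i0,_=load("t0"); df=np.abs(im.astype(int)-i0).sum(2)
o,_=state(); tcp=o["tool_pos"][:2]; a=np.radians(79.1); u=np.array([np.cos(a),np.sin(a)]); n=np.array([u[1],-u[0]])
s=np.arange(.24,.285,.004)
for off in (-.008,0,.008,.016,.025,.033,.042,.052):
    P=np.array([[*(tcp+u*x+n*off),.031] for x in s]); q=proj(m,P).round().astype(int); print(off,[int(df[y,x]) for x,y in q])
P=np.array([[*(tcp+u*.265+n*off),.016] for off in (0,.029)]); print(P.round(4))
im,m=grab("scene","s10"); i0=cv2.imread("pics/scene0.png")[:,:,::-1]; df=np.abs(im.astype(int)-i0).sum(2)
print("scene")
for off in (-.008,0,.008,.016,.025,.033,.042,.052):
    P=np.array([[*(tcp+u*x+n*off),.031] for x in s]); q=proj(m,P).round().astype(int); print(off,[int(df[y,x]) for x,y in q])
E
```

```text
t: 28.7
tool_pos: [0.5533, 0.1217, 0.0066]
tool_rot: [2.423, 1.999, 0.0]
contact_force: [0.2, -0.3, -1.3]
opening: 0.0239
grip_force: 98.7
[ 0.2 -0.3 -1.3]
tcp [0.5533 0.1217 0.0066] yawy -11.0 shift mm [ 0.1 35.8  0.1] turn rad [ 0.    -0.    -0.001] q [ 0.09  0.16  1.9  -0.    1.08  0.28] t 28.7
-0.008 [13, 15, 21, 24, 23, 23, 22, 22, 22, 24, 20, 23]
0 [130, 13, 23, 24, 26, 22, 21, 24, 21, 17, 24, 24]
0.008 [21, 21, 23, 21, 34, 107, 130, 84, 19, 18, 27, 25]
0.016 [21, 22, 28, 18, 56, 107, 158, 157, 17, 20, 21, 21]
0.025 [21, 21, 23, 18, 27, 174, 135, 186, 16, 23, 25, 22]
0.033 [21, 22, 22, 23, 97, 175, 139, 124, 15, 26, 22, 23]
0.042 [25, 20, 24, 20, 25, 18, 97, 123, 18, 19, 23, 24]
0.052 [30, 30, 28, 23, 21, 22, 25, 23, 24, 24, 24, 19]
[[0.6032 0.3821 0.016 ]
 [0.6317 0.3766 0.016 ]]
scene
-0.008 [115, 111, 58, 28, 18, 24, 7, 7, 9, 9, 11, 11]
0 [113, 100, 111, 111, 114, 121, 68, 42, 24, 7, 7, 9]
0.008 [129, 78, 78, 115, 120, 120, 81, 81, 12, 12, 5, 9]
0.016 [104, 12, 12, 86, 86, 131, 124, 60, 6, 6, 10, 10]
0.025 [86, 71, 14, 14, 65, 102, 102, 22, 22, 5, 5, 8]
0.033 [6, 5, 5, 39, 109, 144, 80, 84, 10, 5, 7, 9]
0.042 [6, 9, 4, 7, 7, 68, 68, 47, 47, 5, 9, 9]
0.052 [12, 10, 8, 8, 8, 10, 7, 8, 7, 10, 7, 8]
```

```bash
python3 -m pendant '[[[0,6,0],[0,0,0],0],[[0,8,0],[0,0,0],0],[[0,8,0],[0,0,0],0],[[0,7,0],[0,0,0],0],[[0,5,0],[0,0,0],0],[[0,2,0],[0,0,0],0],[[0,0,0],[0,0,0],0],[[0,0,0],[0,0,0],0]]'
python3 - <<'E'
from h import *
o=get_obs();print(o["contact_force"].round(1),o["wrist_torque"].round(2)); go((.5884,.115,.0065),-10.9)
im,m=grab("scene","s11");im2,m2=grab("top","t11")
c=np.zeros((560,800,3),np.uint8); q=proj(m,[(.66,.34,.02)])[0].astype(int); p=proj(m2,[(.65,.33,.02)])[0].astype(int)
c[:,:400]=cv2.resize(im[q[1]-42:q[1]+42,q[0]-30:q[0]+30,::-1],(400,560)); c[:,400:]=cv2.resize(im2[p[1]-42:p[1]+42,p[0]-30:p[0]+30,::-1],(400,560)); cv2.imwrite("pics/c11.png",c)
w,mm=grab("wrist","w11"); h=cv2.cvtColor(w,cv2.COLOR_RGB2HSV)
tcp=o["tool_pos"][:2]; a=np.radians(79.1); u=np.array([np.cos(a),np.sin(a)]); n=np.array([u[1],-u[0]])
P=np.array([[.640,.2293,.016],[.644,.249,.016]]); print("butt in wrist",proj(mm,P).round())
E
```

```text
t: 29.47
tool_pos: [0.5881, 0.1157, 0.0065]
tool_rot: [-2.422, -2.0, -0.0]
contact_force: [0.6, -0.7, -0.6]
opening: 0.0238
grip_force: 98.6
[ 0.6 -0.7 -0.6] [-0.02 -0.02 -0.1 ]
tcp [0.5881 0.1157 0.0065] yawy -10.9 shift mm [-0.6  0.4  0. ] turn rad [-0. -0. -0.] q [0.07 0.23 1.82 0.   1.09 0.26] t 29.47
butt in wrist [[358.  -1.]
 [363. -67.]]
```

```bash
python3 -m pendant '[[[-6,0,0],[0,0,0],0],[[-8,0,0],[0,0,0],0],[[-8,0,0],[0,0,0],0],[[-10,0,0],[0,0,0],0],[[-12,0,0],[0,0,0],0],[[-12,0,0],[0,0,0],0],[[-8,0,0],[0,0,0],0],[[-4,0,0],[0,0,0],0],[[0,0,0],[0,0,0],0],[[0,0,0],[0,0,0],0]]'
cat >> h.py <<'E'
def handle(im,m,guess,half=70,clear=False):
    h=cv2.cvtColor(im,cv2.COLOR_RGB2HSV).astype(int)
    k=((h[...,0]>=50)&(h[...,0]<=79)&(h[...,1]>38)&(h[...,2]>60)).astype(np.uint8)
    k=cv2.morphologyEx(k,cv2.MORPH_OPEN,np.ones((3,3))); return [b for b in blobs(k,3,60)]
E
python3 - <<'E'
from h import *
o=get_obs();print(o["contact_force"].round(1),o["wrist_torque"].round(2)); go((.5884,.115,.0065),-10.9)
im,m=grab("wrist","w12")
for b in handle(im,m,None): print(b[0],b[1],b[2],plane(m,[b[1]],.016).round(4))
im,m=grab("top","t12")
for b in handle(im,m,None): print(b[0],b[1],b[2],plane(m,[b[1]],.016).round(4))
E
```

```text
t: 30.45
tool_pos: [0.5751, 0.0483, 0.0066]
tool_rot: [2.423, 2.0, -0.0]
contact_force: [0.4, -1.5, -1.3]
opening: 0.0237
grip_force: 98.7
[ 0.4 -1.5 -1.3] [-0.08 -0.04  0.02]
tcp [0.5751 0.0483 0.0066] yawy -10.9 shift mm [68.   0.4  0.1] turn rad [ 0.     0.    -0.001] q [-0.04  0.19  1.87 -0.    1.08  0.15] t 30.45
2896 [332.1 227.3] ((329.7195739746094, 223.48265075683594), (135.37554931640625, 56.40182113647461), 58.2664794921875) [[0.6047 0.0707 0.016 ]]
1123 [61.6 16. ] ((59.92439270019531, 15.419513702392578), (42.02789306640625, 35.41010665893555), 20.2248592376709) [[0.5139 0.1781 0.016 ]]
1059 [245.4 225.8] ((241.5, 222.0), (90.0, 25.0), 90.0) [[0.5639 0.0794 0.016 ]]
1055 [509.3  23.6] ((509.24554443359375, 23.18935775756836), (42.07693099975586, 31.846158981323242), 67.38013458251953) [[ 1.0341 -0.5889  0.016 ]]
448 [528.8  65.9] ((528.6654663085938, 66.0137939453125), (13.287277221679688, 34.796058654785156), 4.763641834259033) [[ 0.908  -0.6372  0.016 ]]
437 [226.1 162.9] ((225.83697509765625, 162.8939208984375), (36.14032745361328, 12.79723072052002), 9.090276718139648) [[0.638  0.2221 0.016 ]]
```

```bash
python3 -m pendant '[[[-6,0,0],[0,0,0],0],[[-10,0,0],[0,0,0],0],[[-12,0,0],[0,0,0],0],[[-12,0,0],[0,0,0],0],[[-8,0,0],[0,0,0],0],[[-2,0,0],[0,0,0],0],[[1,-8,0],[0,0,0.03],0],[[2.3,-16,0],[0,0,0.061],0],[[2.3,-16,0],[0,0,0.061],0],[[2.3,-16,0],[0,0,0.061],0],[[1,-8,0],[0,0,0.03],0],[[0,0,0],[0,0,0],0]]'
python3 - <<'E'
from h import *
o=get_obs();print(o["contact_force"].round(1),o["wrist_torque"].round(2)); go((.5057,.026,.0065),-25)
im,m=grab("top","t13")
for b in handle(im,m,None):
    if 150<b[1][0]<330: print(b[0],b[1],b[2],plane(m,[b[1]],.016).round(4))
E
```

```text
t: 31.55
tool_pos: [0.5054, 0.0266, 0.0063]
tool_rot: [-2.646, -1.692, 0.001]
contact_force: [0.6, -0.8, -0.8]
opening: 0.0237
grip_force: 98.7
[ 0.6 -0.8 -0.8] [0.02 0.03 0.02]
tcp [0.5054 0.0266 0.0063] yawy -24.8 shift mm [-0.4  0.5 -0.2] turn rad [-0.001  0.     0.003] q [-0.09  0.03  2.04 -0.    1.07  0.34] t 31.55
447 [243.8 165.8] ((243.45945739746094, 165.74325561523438), (36.003379821777344, 13.1519193649292), 9.462322235107422) [[0.6292 0.1722 0.016 ]]
```

```bash
python3 -m pendant '[[[-5,1.2,0],[0,0,0],0],[[-9,2.3,0],[0,0,0],0],[[-12,3,0],[0,0,0],0],[[-12,3,0],[0,0,0],0],[[-12,3,0],[0,0,0],0],[[-9,2.3,0],[0,0,0],0],[[-6,1.5,0],[0,0,0],0],[[-2,0.5,0],[0,0,0],0],[[0,0,0],[0,0,0],0],[[0,0,0],[0,0,0],0]]'
python3 - <<'E'
from h import *
o=get_obs();print(o["contact_force"].round(1),o["wrist_torque"].round(2)); go((.5057,.026,.0065),-25)
im,m=grab("top","t14")
for b in handle(im,m,None):
    if 150<b[1][0]<330: print(b[0],b[1],b[2],plane(m,[b[1]],.016).round(4))
E
```

```text
t: 32.43
tool_pos: [0.494, -0.0419, 0.0066]
tool_rot: [2.647, 1.692, -0.0]
contact_force: [0.3, -0.5, -0.6]
opening: 0.0236
grip_force: 98.7
[ 0.3 -0.5 -0.6] [-0.06 -0.03 -0.01]
tcp [ 0.494  -0.0419  0.0066] yawy -24.8 shift mm [ 66.5 -17.9   0.1] turn rad [0.    0.    0.003] q [-0.23  0.01  2.07 -0.    1.07  0.2 ] t 32.43
457 [265.9 175.2] ((265.8029479980469, 175.00669860839844), (35.98573684692383, 13.30695629119873), 21.250505447387695) [[0.6018 0.1102 0.016 ]]
```

```bash
python3 -m pendant '[[[5,0,0],[0,0,0],0],[[6,-2,0],[0,0,0],0],[[1,-8,0],[0,0,0],0],[[0,-10,0],[0,0,0],0],[[0,-10,0],[0,0,0],0],[[0,-7,0],[0,0,0],0],[[0,-3,-6],[0,0,0],0],[[0,0,-15],[0,0,0],0],[[0,0,-12],[0,0,-0.05],0],[[0,0,0],[0,0,-0.1],0],[[0,0,0],[0,0,-0.1],0],[[0,0,0],[0,0,-0.1],0]]'
python3 -m pendant '[[[0,0,0],[0,0,-0.08],0],[[-12,-4,0],[0,0,0],0],[[-12,-4,5],[0,0,0],0],[[0,0,12],[0,0,0],0],[[0,0,9],[0,0,0],0],[[0,0,4],[0,0,0],0],[[0,0,0],[0,0,0],0],[[0,0,0],[0,0,0],0]]'
python3 - <<'E'
from h import *
o=get_obs();print(o["contact_force"].round(1),o["wrist_torque"].round(2)); go((.46,-.04,.006),0)
im,m=grab("top","t15")
for b in handle(im,m,None):
    if 150<b[1][0]<330: print(b[0],b[1],b[2],plane(m,[b[1]],.016).round(4))
E
```

```text
t: 33.48
tool_pos: [0.4627, -0.014, 0.0404]
tool_rot: [2.305, 2.133, 0.001]
contact_force: [0.4, 0.9, -2.3]
opening: 0.0239
grip_force: 98.7
t: 34.15
tool_pos: [0.4545, -0.0376, 0.0094]
tool_rot: [-2.224, -2.218, 0.001]
contact_force: [0.7, 0.8, -2.1]
opening: 0.0237
grip_force: 98.6
[ 0.7  0.8 -2.1] [-0.11  0.06 -0.05]
tcp [ 0.4545 -0.0376  0.0094] yawy -0.1 shift mm [-2.4  5.6  3.4] turn rad [-0.001 -0.    -0.003] q [-0.25 -0.1   2.16 -0.    1.08 -0.24] t 34.15
457 [265.9 175.2] ((265.8029479980469, 175.00669860839844), (35.98573684692383, 13.30695629119873), 21.250505447387695) [[0.6018 0.1102 0.016 ]]
```

```bash
python3 -m pendant '[[[0,4,3],[0,0,0],0],[[0,0,1.5],[0,0,0],0],[[0,0,0],[0,0,0],0],[[0,0,0],[0,0,0],0.45],[[0,0,0],[0,0,0],0.45],[[0,0,0],[0,0,0],0.45],[[0,0,-15],[0,0,0],0.5],[[0,0,-35],[0,0,0],0.7],[[10,10,-38],[0,0,0],1],[[20,25,-38],[0,0,0.09],1],[[25,25,-25],[0,0,0.1],1],[[20,20,0],[0,0,0.1],1]]'
python3 -m pendant '[[[15,20,0],[0,0,0.1],1],[[0,0,0],[0,0,0],1],[[0,0,0],[0,0,0],1]]'
python3 - <<'E'
from h import *
im,m=grab("wrist","w16"); go((.6,.1,.15),-22)
for b in handle(im,m,None): print(b[0],b[1],b[2])
print("exp",proj(m,[(.6018,.1102,.016),(.583,.064,.016),(.62,.157,.016)]).round())
im,m=grab("top","t16")
for b in handle(im,m,None):
    if 150<b[1][0]<330: print(b[0],b[1],b[2],plane(m,[b[1]],.016).round(4))
E
```

```text
t: 35.2
tool_pos: [0.5442, 0.0272, 0.1565]
tool_rot: [2.52, 1.862, 0.015]
contact_force: [1.2, -0.1, 1.6]
opening: 0.0854
grip_force: 0.0
t: 35.45
tool_pos: [0.5629, 0.0352, 0.1485]
tool_rot: [-2.61, -1.748, 0.002]
contact_force: [-0.2, 0.2, 0.1]
opening: 0.0855
grip_force: 0.0
tcp [0.5621 0.0348 0.1482] yawy -22.4 shift mm [74.7 10.2 -1.9] turn rad [-0.002  0.001 -0.007] q [-0.07 -0.03  1.84 -0.    1.34  0.32] t 35.5
5013 [291.9  99.7] ((291.5, 100.5), (125.0, 43.0), 90.0)
222 [158.4  68.5] ((157.64434814453125, 67.67526245117188), (17.36241912841797, 16.34707260131836), 23.96249008178711)
61 [255.3 271.8] ((255.5, 271.5), (9.0, 7.0), 90.0)
exp [[290. 106.]
 [290. 163.]
 [289.  41.]]
184 [255.9 171.7] ((255.5675811767578, 171.5946044921875), (15.124707221984863, 13.809514999389648), 9.462321281433105) [[0.6121 0.1383 0.016 ]]
```

```bash
python3 - <<'E'
from h import *
im,m=load("w16"); b=handle(im,m,None)[0]; p=b[3]; v0,v1=p[:,1].min(),p[:,1].max()
r=np.array([((p[p[:,1]==v,0].min()+p[p[:,1]==v,0].max())/2,v) for v in np.arange(v0+8,v1-8)]); a=np.polyfit(r[:,1],r[:,0],1); print(v0,v1,a)
P=plane(m,[(np.polyval(a,v0),v0),(np.polyval(a,v1),v1)],.016); d=P[1]-P[0]; L=np.linalg.norm(d); e=d/L
print(P.round(4),L,"dir y",np.degrees(np.arctan2(d[1],d[0])))
i2,m2=load("t15"); c2=[c for c in handle(i2,m2,None) if 240<c[1][0]<290][0]; bx=cv2.boxPoints(c2[2]); bx=bx[np.argsort(bx[:,0])]; ends=np.array([bx[:2].mean(0),bx[2:].mean(0)])
Q=plane(m2,ends,.016); print(Q.round(4)); print("tri",tri(m,[(np.polyval(a,v0),v0),(np.polyval(a,v1),v1)],m2,ends).round(4))
H=(P[1]+Q[1])/2*0+P[1]-e*.058; yaw=np.degrees(np.arctan2(d[1],d[0]))+90; print("handle pt",H.round(4),yaw)
go((H[0],H[1],.006),yaw)
E
```

```text
38.0 163.0 [1.04253545e-03 2.91794829e+02]
[[0.6227 0.1581 0.016 ]
 [0.5849 0.0633 0.016 ]] 0.10204494460065729 dir y -111.75411241023417
[[0.6214 0.1575 0.016 ]
 [0.5835 0.0637 0.016 ]]
tri [[0.6227 0.1584 0.0115]
 [0.5844 0.0633 0.0131]]
handle pt [0.6064 0.1171 0.016 ] -21.75411241023417
tcp [0.5617 0.0346 0.1481] yawy -22.5 shift mm [ 93.4  10.  142. ] turn rad [-0.002  0.001 -0.012] q [-0.07 -0.03  1.84 -0.    1.34  0.32] t 35.55
```

```bash
python3 - <<'E'
from h import *
i0,m0=load("t0"); h=cv2.cvtColor(i0,cv2.COLOR_RGB2HSV); k=np.zeros(h.shape[:2],bool); k[105:160,255:310]=((h[...,0]>100)&(h[...,0]<125)&(h[...,1]>150))[105:160,255:310]
for b in blobs(k,1): print(b[:3],plane(m0,[b[1]],.12).round(3))
go((.6064,.1171,.003),-21.75)
E
```

```text
(297, array([281. , 124.4]), ((280.8000183105469, 123.9000244140625), (19.230182647705078, 18.782970428466797), 26.56505012512207)) [[0.717 0.065 0.12 ]]
tcp [0.5617 0.0346 0.1481] yawy -22.5 shift mm [ 93.4  10.  145. ] turn rad [-0.002  0.001 -0.012] q [-0.07 -0.03  1.84 -0.    1.34  0.32] t 35.55
```

```bash
python3 -m pendant '[[[20,2,0],[0,0,0],0.7],[[35,3,0],[0,0,-0.012],0.7],[[30,4,15],[0,0,0],0.7],[[8,1,35],[0,0,0],0.7],[[0,0,35],[0,0,0],0.7],[[0,0,30],[0,0,0],0.7],[[0,0,17],[0,0,0],0.7],[[0,0,8],[0,0,0],0.7],[[0,0,2],[0,0,0],0.7],[[0,0,0],[0,0,0],0.7]]' 50
python3 - <<'E'
from h import *
print(get_obs()["contact_force"].round(1)); go((.6064,.1171,.003),-21.75)
E
```

```text
t: 36.38
tool_pos: [0.607, 0.1167, 0.0073]
tool_rot: [-2.602, -1.76, 0.0]
contact_force: [-0.1, -0.5, 0.6]
opening: 0.0596
grip_force: 0.0
[-0.1 -0.5  0.6]
tcp [0.607  0.1167 0.0073] yawy -21.9 shift mm [ 0.2 -0.8  4.3] turn rad [-0.     0.    -0.002] q [ 0.07  0.27  1.77 -0.    1.1   0.45] t 36.38
```

```bash
python3 -m pendant '[[[0,-0.8,3],[0,0,0],0.7],[[0,0,0.5],[0,0,0],0.7],[[0,0,0],[0,0,0],0],[[0,0,0],[0,0,0],0],[[0,0,0],[0,0,0],0],[[0,0,0],[0,0,0],0]]' 60
python3 - <<'E'
from h import *
print(get_obs()["contact_force"].round(1)); go((.6064,.1171,.003),-21.75)
E
python3 -m pendant '[[[0,0,-4],[0,0,0],0],[[0,0,-8],[0,0,0],0],[[-8,0,-4],[0,0,0],0],[[-16,0,0],[0,0,0],0],[[-20,0,0],[0,0,0],0],[[-20,0,0],[0,0,0],0],[[-14,0,0],[0,0,0],0],[[-2,0,-10],[0,0,0],0],[[0,0,-25],[0,0,0],0],[[0,0,-35],[0,0,0],0],[[0,0,-20],[0,0,0],0],[[0,0,0],[0,0,0],0]]' 80
python3 - <<'E'
from h import *
o=get_obs();print(o["contact_force"].round(1),o["wrist_torque"].round(2)); go((.55,.0,.15),-21.75)
im,m=grab("wrist","w17"); h=cv2.cvtColor(im,cv2.COLOR_RGB2HSV)
for b in handle(im,m,None): print(b[0],b[1],b[2])
# refine pocket in t0 and w4/w5 by yellow
for f,z in (("t0",.011),("t5",.011),("w4",.011),("w5",.011)):
    i,mm=load(f); hh=cv2.cvtColor(i,cv2.COLOR_RGB2HSV); k=(hh[...,0]>20)&(hh[...,0]<34)&(hh[...,1]>150)&(hh[...,2]>120)
    for b in blobs(k,2,100): print(f,b[0],b[1],np.round(cv2.boxPoints(b[2])).tolist(), plane(mm,[b[1]],z).round(4))
E
```

```text
t: 36.88
tool_pos: [0.6075, 0.1176, 0.0051]
tool_rot: [2.601, 1.76, 0.002]
contact_force: [-2.2, 0.1, 6.1]
opening: 0.0329
grip_force: 59.5
[-2.2  0.1  6.1]
tcp [0.6075 0.1176 0.0051] yawy -21.8 shift mm [-0.9 -0.8  2.1] turn rad [ 0.002 -0.001 -0.001] q [0.07 0.27 1.77 0.   1.09 0.45] t 36.88
t: 37.88
tool_pos: [0.581, 0.043, 0.1167]
tool_rot: [2.596, 1.756, 0.015]
contact_force: [0.6, 0.5, -1.1]
opening: 0.0322
grip_force: 79.7
[ 0.6  0.5 -1.1] [ 0.01 -0.07  0.03]
tcp [0.581  0.043  0.1167] yawy -21.8 shift mm [-51.3 -12.4 -33.7] turn rad [ 0.011 -0.004 -0.002] q [-0.05  0.04  1.82  0.    1.27  0.33] t 37.88
13037 [287.5 265.9] ((285.2182312011719, 233.4040069580078), (83.12946319580078, 273.5399475097656), 5.31454610824585)
303 [125.9  82.3] ((125.32354736328125, 81.70587921142578), (20.858062744140625, 17.70509910583496), 14.03624439239502)
166 [264.3  27. ] ((263.0, 26.0), (18.0, 12.0), 90.0)
t0 940 [392.1 178.5] [[366.0, 164.0], [432.0, 164.0], [432.0, 192.0], [366.0, 192.0]] [[ 0.5898 -0.2425  0.011 ]]
t0 364 [302.   95.8] [[280.0, 94.0], [302.0, 71.0], [326.0, 95.0], [304.0, 118.0]] [[0.831  0.0065 0.011 ]]
t5 365 [302.   95.7] [[280.0, 94.0], [302.0, 71.0], [326.0, 95.0], [304.0, 118.0]] [[0.8313 0.0065 0.011 ]]
t5 201 [325.4 254.1] [[317.0, 250.0], [335.0, 247.0], [337.0, 259.0], [319.0, 262.0]] [[ 0.3806 -0.0529  0.011 ]]
w4 26604 [383.6 115.5] [[226.0, 92.0], [526.0, -36.0], [588.0, 106.0], [287.0, 235.0]] [[ 0.5911 -0.2414  0.011 ]]
w4 296 [288.7  19.7] [[274.0, 1.0], [308.0, -11.0], [319.0, 21.0], [285.0, 33.0]] [[ 0.6535 -0.215   0.011 ]]
w5 12966 [389.  167.8] [[289.0, 208.0], [301.0, 98.0], [539.0, 125.0], [527.0, 234.0]] [[ 0.5901 -0.241   0.011 ]]
w5 1927 [420.9  68.5] [[339.0, 88.0], [339.0, 53.0], [559.0, 55.0], [559.0, 89.0]] [[ 0.6588 -0.2522  0.011 ]]
```

```bash
python3 - <<'E'
from h import *
for f,box in (("w5",(270,90,559,245)),("w4",(220,0,559,230)),("t0",(355,155,440,200))):
    i,m=load(f); hh=cv2.cvtColor(i,cv2.COLOR_RGB2HSV); k=np.zeros(hh.shape[:2],bool); u0,v0,u1,v1=box
    k[v0:v1,u0:u1]=((hh[...,0]>20)&(hh[...,0]<34)&(hh[...,1]>120)&(hh[...,2]>70))[v0:v1,u0:u1]
    b=blobs(k,1)[0]; P=plane(m,b[3],.011)[:,:2]; print(f,b[0],"cam",m["cam_to_world"][:3,3].round(3))
    a=np.radians(85.2); y=np.array([np.cos(a),np.sin(a)]); x=np.array([y[1],-y[0]]); c=np.array([.59,-.25])
    s=(P-c)@y*1000; t=(P-c)@x*1000; print(" s range",s.min().round(1),s.max().round(1))
    print([(int(q),t[abs(s-q)<2].min().round(1),t[abs(s-q)<2].max().round(1)) for q in range(-100,90,8) if (abs(s-q)<2).sum()>3])
E
```

```text
w5 13320 cam [ 0.628 -0.158  0.235]
 s range -103.5 81.5
[(-100, np.float64(-9.9), np.float64(4.6)), (-92, np.float64(-10.1), np.float64(4.4)), (-84, np.float64(-10.3), np.float64(4.7)), (-76, np.float64(-12.3), np.float64(4.6)), (-68, np.float64(-17.5), np.float64(9.5)), (-60, np.float64(-19.2), np.float64(8.5)), (-52, np.float64(-17.0), np.float64(10.7)), (-44, np.float64(-17.1), np.float64(10.6)), (-36, np.float64(-17.2), np.float64(11.5)), (-28, np.float64(-24.1), np.float64(17.1)), (-20, np.float64(-24.3), np.float64(17.7)), (-12, np.float64(-24.5), np.float64(17.7)), (-4, np.float64(-24.7), np.float64(18.1)), (4, np.float64(-40.8), np.float64(41.5)), (12, np.float64(-41.0), np.float64(41.5)), (20, np.float64(-41.1), np.float64(41.1)), (28, np.float64(-41.3), np.float64(41.1)), (36, np.float64(-41.0), np.float64(40.5)), (44, np.float64(-25.6), np.float64(16.5)), (52, np.float64(-25.3), np.float64(16.2)), (60, np.float64(-25.5), np.float64(15.9)), (68, np.float64(-25.7), np.float64(15.9)), (76, np.float64(-25.9), np.float64(15.7))]
w4 30774 cam [ 0.619 -0.199  0.18 ]
 s range -79
[... 1260 characters left out ...]
(10.7)), (-44, np.float64(-12.7), np.float64(12.9)), (-36, np.float64(-13.3), np.float64(12.3)), (-28, np.float64(-22.4), np.float64(17.3)), (-20, np.float64(-22.8), np.float64(19.5)), (-12, np.float64(-20.8), np.float64(19.1)), (-4, np.float64(-35.5), np.float64(18.5)), (4, np.float64(-38.9), np.float64(40.6)), (12, np.float64(-39.5), np.float64(40.0)), (20, np.float64(-37.1), np.float64(39.6)), (28, np.float64(-37.8), np.float64(41.6)), (36, np.float64(-38.4), np.float64(41.2)), (44, np.float64(-22.1), np.float64(17.9)), (52, np.float64(-22.7), np.float64(17.3)), (60, np.float64(-23.1), np.float64(16.6)), (68, np.float64(-23.7), np.float64(16.0)), (76, np.float64(-24.4), np.float64(15.4))]
```

```bash
python3 -m pendant '[[[-15,6,-8],[0,0,0],0],[[-28,12,-8],[0,0,0],0],[[-34,14,-5],[0,0,0],0],[[-34,15,0],[0,0,0],0],[[-35,15,0],[0,0,0],0],[[-35,15,0],[0,0,0],0],[[-34,15,0],[0,0,0],0],[[-24,11,0],[0,0,0],0],[[-12,5,0],[0,0,0],0],[[0,0,0],[0,0,0.06],0],[[0,0,0],[0,0,0.12],0],[[0,0,0],[0,0,0.12],0]]' 80
python3 -m pendant '[[[0,0,0],[0,0,0.12],0],[[0,0,0],[0,0,0.12],0],[[0,0,0],[0,0,0.12],0],[[0,0,0],[0,0,0.12],0],[[0,0,0],[0,0,0.12],0],[[0,0,0],[0,0,0.12],0],[[0,0,0],[0,0,0.12],0],[[0,0,0],[0,0,0.12],0],[[0,0,0],[0,0,0.12],0],[[0,0,0],[0,0,0.12],0],[[0,0,0],[0,0,0.12],0],[[0,0,0],[0,0,0.12],0]]'
python3 -m pendant '[[[0,0,0],[0,0,0.12],0],[[0,0,0],[0,0,0.12],0],[[0,0,0],[0,0,0.12],0],[[0,0,0],[0,0,0.12],0],[[0,0,0],[0,0,0.12],0],[[0,0,0],[0,0,0.12],0],[[0,0,0],[0,0,0.12],0],[[0,0,0],[0,0,0.12],0],[[0,0,0],[0,0,0.12],0],[[0,0,0],[0,0,0],0],[[0,0,0],[0,0,0],0]]'
python3 - <<'E'
from h import *
o=get_obs();print(o["contact_force"].round(1),o["wrist_torque"].round(2)); go((.5878,-.2302,.016),176.3)
E
```

```text
t: 38.93
tool_pos: [0.5828, -0.2292, 0.1284]
tool_rot: [-2.837, -1.342, 0.003]
contact_force: [-0.2, 0.7, -1.8]
opening: 0.032
grip_force: 79.7
t: 39.93
tool_pos: [0.5829, -0.2285, 0.1285]
tool_rot: [-3.02, 0.861, 0.005]
contact_force: [1.2, 0.2, -1.9]
opening: 0.0323
grip_force: 79.7
t: 40.85
tool_pos: [0.5831, -0.2289, 0.1291]
tool_rot: [2.158, -2.282, -0.004]
contact_force: [0.2, 0.8, -1.7]
opening: 0.0322
grip_force: 79.7
[ 0.2  0.8 -1.7] [ 0.05 -0.02  0.03]
tcp [ 0.5831 -0.2289  0.1291] yawy 176.8 shift mm [  1.2  -5.  113.1] turn rad [0.002 0.001 0.009] q [-0.49  0.14  1.7   0.    1.31  2.7 ] t 40.85
```

```bash
python3 -m pendant '[[[0.5,-2,15],[0,0,0.009],0],[[0.7,-3,25],[0,0,0],0],[[0,0,20],[0,0,0],0],[[0,0,8],[0,0,0],0],[[0,0,0],[0,0,0],0],[[0,0,0],[0,0,0],0]]'
python3 - <<'E'
from h import *
o=get_obs();print(o["contact_force"].round(1)); go((.5878,-.2302,.016),176.3)
im,m=grab("wrist","w18")
e=np.array([np.cos(np.radians(86.3)),np.sin(np.radians(86.3)),0]); T=o["tool_pos"]
for s in (-118,-95,-70,-45): 
    print(s,"held axis",proj(m,[T+e*s/1000+[0,0,.011]]).round(1)[0],"pocket axis floor",proj(m,[np.array([.5878,-.2302,.011])+e*s/1000]).round(1)[0])
E
```

```text
t: 41.35
tool_pos: [0.5883, -0.2312, 0.0616]
tool_rot: [2.145, -2.295, -0.002]
contact_force: [0.2, -0.1, -0.3]
opening: 0.0322
grip_force: 79.7
[ 0.2 -0.1 -0.3]
tcp [ 0.5883 -0.2312  0.0616] yawy 176.1 shift mm [-0.9  0.5 45.6] turn rad [ 0.001  0.001 -0.003] q [-0.49  0.23  1.72  0.    1.2   2.72] t 41.35
-118 held axis [283.1  12.4] pocket axis floor [283.5  46.7]
-95 held axis [283.3  78.1] pocket axis floor [283.6  89.6]
-70 held axis [283.4 140.9] pocket axis floor [283.7 132.4]
-45 held axis [283.5 196.5] pocket axis floor [283.8 171.7]
```

View pics/w18.png

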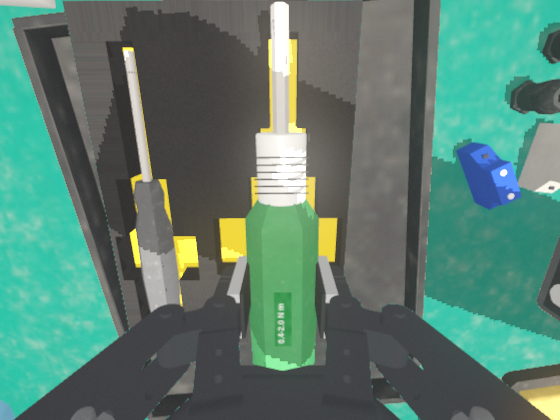

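The driver is held straight over its pocket. Its tip is at (279,4) against an expected (283,12), so it sits about 3 mm too far toward the tip and 1 mm to the left. I'll correct that and lower it.

```bash
python3 -m pendant '[[[-1.6,0.7,8],[0,0,0],0],[[-1.6,0.7,10],[0,0,0],0],[[0,0,8],[0,0,0],0],[[0,0,6],[0,0,0],0],[[0,0,4],[0,0,0],0],[[0,0,2],[0,0,0],0],[[0,0,0],[0,0,0],0],[[0,0,0],[0,0,0],0]]'
python3 - <<'E'
from h import *
o=get_obs();print(o["contact_force"].round(1),o["wrist_torque"].round(2)); go((.5870,-.2277,.016),176.3)
E
```

```text
t: 42.07
tool_pos: [0.5876, -0.2283, 0.0245]
tool_rot: [-2.144, 2.296, -0.0]
contact_force: [-0.2, 0.2, -1.1]
opening: 0.0321
grip_force: 79.7
[-0.2  0.2 -1.1] [ 0.04 -0.04  0.09]
tcp [ 0.5876 -0.2283  0.0245] yawy 176.1 shift mm [-0.5  0.6  8.5] turn rad [-0.    -0.    -0.004] q [-0.49  0.27  1.74 -0.    1.13  2.72] t 42.07
```

```bash
python3 -m pendant '[[[-0.4,0.4,2],[0,0,0],0],[[0,0,2],[0,0,0],0],[[0,0,2],[0,0,0],0],[[0,0,1],[0,0,0],0],[[0,0,0],[0,0,0],0],[[0,0,0],[0,0,0],0]]'
python3 - <<'E'
from h import *
o=get_obs();print(o["contact_force"].round(1),o["wrist_torque"].round(2)); go((.5870,-.2277,.016),176.3)
E
```

```text
t: 42.57
tool_pos: [0.587, -0.2277, 0.0174]
tool_rot: [2.144, -2.296, -0.0]
contact_force: [-0.5, 0.9, -2.1]
opening: 0.0323
grip_force: 79.7
[-0.5  0.9 -2.1] [-0.    0.01 -0.01]
tcp [ 0.587  -0.2277  0.0174] yawy 176.1 shift mm [-0.   0.   1.4] turn rad [ 0.     0.    -0.004] q [-0.49  0.28  1.74  0.    1.12  2.72] t 42.57
```

```bash
python3 -m pendant '[[[0,0,1],[0,0,0],0],[[0,0,1],[0,0,0],0],[[0,0,0.5],[0,0,0],0],[[0,0,0],[0,0,0],0],[[0,0,0],[0,0,0],0]]'
python3 - <<'E'
from h import *
o=get_obs();print(o["contact_force"].round(1),o["wrist_torque"].round(2)); go((.5870,-.2277,.016),176.3)
E
```

```text
t: 42.98
tool_pos: [0.5874, -0.2279, 0.0163]
tool_rot: [2.144, -2.296, 0.0]
contact_force: [-2.5, 2.9, 5.4]
opening: 0.0321
grip_force: 80.3
[-2.5  2.9  5.4] [ 0.28  0.53 -0.03]
tcp [ 0.5874 -0.2279  0.0163] yawy 176.1 shift mm [-0.1  0.4  0.3] turn rad [-0.    -0.    -0.004] q [-0.49  0.28  1.74 -0.    1.12  2.72] t 42.98
```

```bash
python3 -m pendant '[[[0,0,-0.5],[0,0,0],0.42],[[0,0,0],[0,0,0],0.46],[[0,0,0],[0,0,0],0.46],[[0,0,0],[0,0,0],0.46],[[0,0,-6],[0,0,0],0.46],[[0,0,-15],[0,0,0],0.46],[[0,0,-30],[0,0,0],0.46],[[0,0,-38],[0,0,0],0.6],[[0,0,-38],[0,0,0],0.6],[[0,0,-30],[0,0,0],0.6],[[-20,0,-15],[0,0,0],0.6],[[0,0,0],[0,0,0],0.6]]'
python3 - <<'E'
from h import *
o=get_obs();print(o["contact_force"].round(1)); go((.5870,-.2277,.016),176.3)
im,m=grab("wrist","w20")
for b in handle(im,m,None): 
    P=plane(m,b[3],.027); c=cv2.minAreaRect((P[:,:2]*1000).astype(np.float32)); print(b[0],b[1],b[2],np.round(c[0],1),np.round(c[1],1),c[2])
print("exp handle mid 38:",(np.array([.5878,-.2302])+.008*np.array([.0645,.998])).round(4))
k=white(im,(200,0,380,200),120,70)
for b in blobs(k,3,60): print("white",b[0],b[1],b[2],plane(m,[b[1]],.027).round(4))
im2,m2=grab("top","t20"); i0,_=load("t0"); df=np.abs(im2.astype(int)-i0).sum(2)>90
for b in blobs(df,8,25): print("diff",b[0],b[1],plane(m2,[b[1]],.02).round(3))
h=cv2.cvtColor(im2,cv2.COLOR_RGB2HSV); k=(h[...,0]>5)&(h[...,0]<22)&(h[...,1]>150)&(h[...,2]>120)
for b in blobs(k,6,40): print("or",b[0],b[1],b[2],plane(m2,[b[1]],.024).round(3))
E
```

```text
t: 43.98
tool_pos: [0.5916, -0.2073, 0.1957]
tool_rot: [-2.142, 2.291, -0.016]
contact_force: [0.7, -0.5, 0.4]
opening: 0.0512
grip_force: 0.0
[ 0.7 -0.5  0.4]
tcp [ 0.5916 -0.2073  0.1957] yawy 176.2 shift mm [ 20.1   5.2 179.7] turn rad [-0.011 -0.003 -0.002] q [-0.46  0.07  1.65  0.    1.41  2.75] t 43.98
2924 [286.5 176.8] ((285.9999694824219, 177.49996948242188), (94.99998474121094, 31.999996185302734), 90.0) [ 588.8 -219.1] [102.9  33.7] 86.48799896240234
126 [546.5  42.8] ((547.5, 42.0), (20.0, 11.0), 90.0) [ 343.1 -331.4] [ 8.4 21.7] 29.294376373291016
96 [548.5 327.1] ((548.6284790039062, 326.761474609375), (7.375263214111328, 15.708352088928223), 73.3007583618164) [272.8 -10.1] [16.7 12.3] 11.404065132141113
exp handle mid 38: [ 0.5883 -0.2222]
white 2101 [344.9  53. ] ((345.0369567871094, 65.39976501464844), (92.7811508178711, 40.19721603393555), 86.26860046386719) [[ 0.5267 -0.3362  0.027 ]]
white 1144 [286.4  97.4] ((286.0, 86.0), (88.0, 22.0), 90.0) [[ 0.5837 -0.3012  0.027 ]]
white 1120 [205.7 156.2] ((209.5, 125.5), (147.0, 19.0), 90.0) [[ 0.671  -0.2497  0.027 ]]
diff 23546 [344.1 293.3] [[ 0.274 -0.101  0.02 ]]
diff 5076 [ 39.  385.4] [[0.033 0.725 0.02 ]]
diff 947 [163.  299.7] [[0.26  0.393 0.02 ]]
diff 868 [285.6 228.3] [[0.452 0.056 0.02 ]]
diff 540 [111.2 304.6] [[0.247 0.535 0.02 ]]
diff 242 [188.8 215.4] [[0.49  0.325 0.02 ]]
diff 161 [275.5 134.6] [[0.717 0.083 0.02 ]]
diff 99 [179.9 154.6] [[0.662 0.352 0.02 ]]
or 247 [315.  225.2] ((314.5, 225.5), (9.0, 29.0), 90.0) [[ 0.46  -0.025  0.024]]
```

```bash
python3 - <<'E'
from h import *
im,m=load("w20"); h=cv2.cvtColor(im,cv2.COLOR_RGB2HSV)
Y=(h[...,0]>20)&(h[...,0]<34)&(h[...,1]>120)&(h[...,2]>70)
for u in (279,283,286,290,294): print(u,"yellow rows",np.where(Y[:,u])[0].tolist()[:40])
for v in (60,110,150,200): print(v,"yellow cols",[int(x) for x in np.where(Y[v,240:330])[0]+240])
e=np.array([.0645,.998,0])
for s in (62,58,-118,-122): print(s,proj(m,[np.array([.5878,-.2302,.027])+e*s/1000])[0].round(1), proj(m,[np.array([.5878,-.2302,.011])+e*s/1000])[0].round(1))
for f in("t0","t20"):
    i,mm=load(f); hh=cv2.cvtColor(i,cv2.COLOR_RGB2HSV)
    k=np.zeros(hh.shape[:2],bool); k[105:160,255:310]=((hh[...,0]>100)&(hh[...,0]<125)&(hh[...,1]>150))[105:160,255:310]; print(f,"cap",blobs(k,1)[0][:2])
    k=np.zeros(hh.shape[:2],bool); k[100:155,255:310]=((hh[...,1]<60)&(hh[...,2]>140))[100:155,255:310]; print([b[:2] for b in blobs(k,1,5)])
    k=np.zeros(hh.shape[:2],bool); k[160:220,135:185]=((hh[...,0]>8)&(hh[...,0]<22)&(hh[...,1]>80))[160:220,135:185]; print("carton",[b[:2] for b in blobs(k,1,5)])
    k=np.zeros(hh.shape[:2],bool); k[140:162,365:440]=((hh[...,0]>20)&(hh[...,0]<34)&(hh[...,1]>150))[140:162,365:440]; print("yel",[b[:2] for b in blobs(k,2,5)])
E
```

```text
279 yellow rows [42, 43, 44, 45, 46, 47, 48, 49, 50, 51, 52, 53, 67, 68, 69, 70, 71, 72, 73, 74, 75, 76, 77, 78, 79, 80, 81, 82, 83, 84, 85, 86, 87, 88, 89, 90, 91, 92, 93, 94]
283 yellow rows []
286 yellow rows []
290 yellow rows []
294 yellow rows [42, 43, 44, 45, 46, 47, 48, 49, 50, 51, 52, 53, 54, 55, 56, 57, 58, 59, 60, 61, 62, 63, 64, 65, 66, 67, 68, 69, 70, 71, 72, 73, 74, 75, 76, 77, 78, 79, 80, 81]
60 yellow cols [278, 280, 281, 291, 292, 293, 294]
110 yellow cols [273, 274, 298, 299, 300]
150 yellow cols [266, 267, 268, 269, 304, 305, 306]
200 yellow cols [267, 268, 269, 270, 303, 304, 305]
62 [286.6 224.5] [286.6 219.5]
58 [286.6 221.1] [286.6 216.3]
-118 [286.9  43.3] [286.9  46.8]
-122 [287.   38.5] [286.9  42.2]
t0 cap (297, array([281. , 124.4]))
[(278, array([268.5, 106.5]))]
carton [(855, array([160.1, 188.8]))]
yel [(130, array([396.9, 154.2])), (57, array([410. , 146.9]))]
t20 cap (296, array([282.9, 123.2]))
[(278, array([268.5, 106.5]))]
carton [(832, array([160. , 188.8]))]
yel [(43, array([371.8, 148.2])), (29, array([384.6, 142.6]))]
```

```bash
python3 - <<'E'
from h import *
for f in("t0","t4","t5","t6","t9","t10","t12","t13","t14","t15","t16","t20"):
    i,mm=load(f); hh=cv2.cvtColor(i,cv2.COLOR_RGB2HSV)
    k=np.zeros(hh.shape[:2],bool); k[105:160,255:310]=((hh[...,0]>100)&(hh[...,0]<125)&(hh[...,1]>150))[105:160,255:310]; print(f,[(b[0],b[1]) for b in blobs(k,1)])
E
```

```text
t0 [(297, array([281. , 124.4]))]
t4 [(296, array([282.9, 123.2]))]
t5 [(295, array([282.9, 123.2]))]
t6 [(296, array([282.9, 123.2]))]
t9 [(295, array([282.9, 123.2]))]
t10 [(295, array([282.9, 123.2]))]
t12 [(296, array([282.9, 123.2]))]
t13 [(295, array([282.9, 123.2]))]
t14 [(296, array([282.9, 123.2]))]
t15 [(296, array([282.9, 123.2]))]
t16 [(296, array([282.9, 123.2]))]
t20 [(296, array([282.9, 123.2]))]
```

```bash
python3 -m pendant '[[[0,0,-10],[0,0,0],0.6],[[0,0,0],[0,0,0],0.6],[[0,0,0],[0,0,0],0.6]]'; python3 -c "
from station import ctrl
print(ctrl.finish_job())"
```

```text
t: 44.33
tool_pos: [0.5882, -0.2082, 0.197]
tool_rot: [2.143, -2.296, -0.001]
contact_force: [1.1, -0.7, 0.4]
opening: 0.0516
grip_force: 0.0
the job is handed in; nothing more can be done
None
```

Job handed in at 44 s: the screwdriver lies in its pocket and the hook lies flat on the bench well off it, but my wrong-way turn early on jammed the hook's fork against the tray rim (about 46 N at the wrist) and nudged the bottle about 6 mm, which I left uncorrected.

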